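Close the battery bay of a desk backup unit

ROBOT

A 6-joint arm with a two-finger parallel gripper is mounted at the origin on the work surface. World frame = base frame: x ahead of the robot, y to its left, z up, the work surface at z = 0. Lengths are in m, angles in rad, forces in N, time in s.
With the tool pointing down it reaches from about 0.4 to 0.925 m from the base axis. Payload 3.4 kg.
Tool frame: the origin (TCP) lies between the finger pads; the fingertips stand arm.tip_extent ahead of it and the grasp point (between the pads) lies 8 mm behind it (arm.tip_extent is the distance from the TCP to the fingertips, in m); z points along the fingers, x is the direction in which the jaws open and shut, and the axes are right-handed (so a half turn about z gives the same grasp; the last joint's range is limited). The gripper opens to 85 mm and grips with 20 to 120 N. Pads are 22 mm wide; open, the fingers measure 114 mm over their backs; the gripper's body (76 mm by 85 mm) begins 54 mm behind the grasp point. The pads swing forward as they close: fully open they stand 13 mm farther back than shut.
Start: joints at [-1.3, 0.307, 1.506, -0, 1.328, -0.073], TCP at [0.194, -0.541, 0.242] pointing down, gripper open.
Joint ranges: [-3.12, 3.12], [-1.05, 2.28], [0.14, 2.33], [-1.42, 4.57], [0.1, 2.73], [-2.68, 2.68]. Speed limits (rad/s): [2.57, 2.57, 3.14, 3.14, 3.14, 3.14].

INTERFACE

Orientations are given as a unit quaternion [x, y, z, w].
In Python, from plant import arm gives the robot as it stands. The module is installed in compiled form; this text tells all that it offers.
- The arm moves only by the tool drive_tool, never from a script. Its argument "steps" is a list of rows, each an object of numbers: "tx", "ty", "tz": the shift along the tool's x, y, z in units of 0.3 m (1.0 is 0.3 m); "ax", "ay", "az": the turn, a rotation vector about the tool's x, y, z in units of 30 degrees (1.0 is 30 degrees); "jaw": the gripper command: -1 is fully open, 1 is shut, values between are in proportion. A call has 1 to 10 rows; each row is the pose to reach, as a shift and turn from the pose commanded when the call began, along the tool's axes at that moment; what a row does not reach only later rows make up. A row lasts 1/12 s, in which the tool goes at most 41.7 mm and 7.16 degrees, less where a joint would pass 70% of its speed; a pose out of reach is approached as far as the arm can. A call with a number of a shift or a turn outside -1 to 1 is refused whole. A call with a gripper value outside its range is refused whole. The fingers move at their own pace and stop on an object; "grip_force" is the grip in N (left out, the last holds). Time passes only in rows, so rows that repeat a pose let the fingers close. It gives the time, the measured TCP pose, the force and the opening at its end, in the units of the state.
- arm.observe(): the state, without advancing time (a new reading comes with each control period).
- arm.get_image(name): name is "side" or "top"; returns a dict with "pixels" (420x560x3 uint8, red, green, blue), "camera_matrix" (3x3 intrinsics, pixels), "dist" ([k1, k2, p1, p2, k3] as OpenCV has them; the pictures are not rectified), "R" (3x3) and "t" (3): a world point X has camera coordinates R X + t. Camera axes: x right, y down, z forward; pixel columns grow to the right and rows downward; lengths in m; the calibration is good to about 2 mm. A picture is of the moment at which its call begins. There is no depth.
- arm.hand_in(): hands the job in, once; it reports no verdict.
Trained networks look in a picture, given as the dict that the camera call returned (one of the last four; its "shot" number tells which), for a name from the list of things; names that differ only in an ending like _2 or _b are one class to them, and where a whole thing is asked for, a point or a joint stands for the part that bears it (a point fixed in the world has none). Each returns a list of dicts, best first, with "confidence" (0 to 1); they miss things now and then, are a little off and sometimes report something else, mostly with a low value. They report only what shows in the picture. A call takes as long as a camera call. They do not tell look-alikes from the thing itself.
- arm.boxes_of(name, picture): "box" ([left, top, right, bottom] in pixels, round what is visible of it).
The state is a dict: "time_s": time; "qpos": joint angles; "qd": joint speeds; "tau": joint torques, N m; "tcp_pos": TCP position; "orientation": TCP orientation; "force": force on the tool from outside, world axes, zero at the start; "torque": the same for the moment, N m; "opening": finger opening in m.
Only numpy, scipy, OpenCV 4.12 (cv2) and the standard library are available. Lean on these libraries where they do the work, as an engineer would, in place of code of your own. Each camera call takes 0.05 s, during which the arm holds its last target.

TASK

Put the loose battery cover back on the light grey backup unit: hook the tongue of its front edge under the lip at the front of the open battery bay with the cover tilted, then swing its rear edge down until it snaps flat under the spring catch. Do not force it or shove the unit out of its place, and leave the other things on the table where they are.

Things in the scene. Friction and masses are not known exactly. Their poses are not given: they have to be found in the camera images.
- unit: Battery backup unit: light grey plastic box of about 2 kg standing loose on the table (it slides under some 8 N sideways), 230 (x) x 150 (y) x 60 mm high, with an open battery bay in its top. Origin: centre of its underside, on the table. x points from the bay's front (lip, robot's side) to its rear (catch), z up. The bay's opening is 102 mm along x (-51 to +51 from the middle) and 85 mm along y.
- bay (a point): Middle of the bay, 50 mm above the table, 10 mm below the unit's flat top: where the middle of the seated cover's underside belongs; axes as the unit's. Ledges at this level, 8 mm wide, 69 mm apart, run along both sides of the bay (x -67 to +59). Between them two black battery packs reach up to 8 mm below this point, x from -29 to +45.
- lip (a point): Middle of the free edge, at its underside, of the lip that overhangs the bay's front, at bay x = -51, 6 mm above the ledges. The lip is 4 mm thick, as wide as the bay, its top flush with the unit's top. The space below it (the slot for the tongue) goes 16 mm farther forward, is 6 mm high above the ledges and is open downwards between them. Axes as the unit's.
- catch (a joint): Spring catch at the middle of the bay's rear edge: how far it is pushed back (m), 0 = sprung forward, at most 0.008. The rear edge of the cover going down pushes it back (6 to 15 N downwards on the rear of the cover; its own weight is not enough, it rests on the catch with its rear up); when the cover is down, the catch springs forward over its top.
- catch_nose (a point): Inner tip of the catch's nose. Catch forward, it overhangs the opening by 4 mm (bay x = +47) and is 0.5 mm above the unit's top. The nose is 24 mm wide along y; from its tip a steep bevel rises backwards to 11.5 mm above the unit's top.
- cover: Loose light grey plastic cover, about 110 g, at the start flat on the table, right way up. Plate 100 (x) x 80 (y) x 9 mm; origin: centre of its underside; z out of its top, x from the front (tongue) edge to the rear. Seated: axes as the bay's, on the ledges, top 1 mm below the unit's, play 1 mm to front and rear, 2.5 mm to each side. It cracks if pushed against the unit with over 60 N.
- cover_grip (a point): Centre, half-way up, of the cover's grip rib: 12 mm thick (x), 44 mm long (y), standing 20 mm above the middle of the plate's top. This point is 19 mm above the middle of the cover's underside; axes as the cover's.
- cover_tongue (a point): Middle of the tip of the cover's tongue, 60 mm in front of the plate's centre, 2 mm above the cover's underside. The tongue sticks out 10 mm from the plate's front edge, level with its underside, 50 mm wide (y), 4 mm thick.
- tape: Bystander, to be left alone: roll of tape lying flat, 64 mm across, 19 mm high; origin at the centre of its underside.
- screwdriver: Bystander, to be left alone: screwdriver lying on the table; origin at the centre of its underside.
- mug: Bystander, to be left alone: white mug, 76 mm across, 90 mm high; origin at the centre of its underside.
- pills: Bystander, to be left alone: small pill jar with an orange cap, 42 mm across, 75 mm high; origin at the centre of its underside.
- stapler: Bystander, to be left alone: grey stapler, 130 mm long, 45 mm high; origin at the centre of its underside.
- jar: Bystander, to be left alone: glass jar, 64 mm across, 85 mm high; origin at the centre of its underside.
- stamp: Bystander, to be left alone: small wooden rubber stamp standing upright, 28 mm across, 58 mm high; origin at the centre of its underside.
There are look-alikes about, which are no part of the job. What is shaped like the cover but red or turquoise is not meant.

How it is judged:
By the outcome, as a careful person would: the job done as asked, in the order asked, and still so for the second after the job is handed in, with the robot touching nothing.
It also fails if it takes over 53 s, if anything falls off the work surface, if the arm or the gripper's body presses on something with over 40 N, if the wrist force passes 120 N, or if a joint passes its speed limit or range.

## Working session

There is one attempt and no reset: what is moved stays moved. The work goes in short steps, Python scripts to look and compute and a tool call to move; the robot and the scene stay as the last step left them, time stands still between calls to the robot, and variables do not carry over. Pictures are saved under pics/ and viewed, and the job is handed in when it is done.

Besides the shell and the picture viewer there is one more tool, called after "Call:" by a JSON object that holds its "name" and its "arguments", one argument or row to a line. drive_tool: Moves the arm, as the interface text tells. Its arguments: {"type":"object","properties":{"steps":{"type":"array"},"grip_force":{"type":"number"}},"required":["steps"]}

```bash
mkdir -p pics; python3 - <<'E'
from plant import arm
import cv2,pickle
print(arm.observe(), arm.tip_extent)
P={}
for n in ("side","top"):
    p=arm.get_image(n); P[n]=p
    cv2.imwrite(f"pics/{n}0.png",p["pixels"][:,:,::-1])
    print(n,p["camera_matrix"].tolist(),p["dist"],p["R"].tolist(),p["t"].tolist())
    for k in ("cover","unit","cover_grip","catch_nose","lip","cover_tongue","bay","tape","mug","stapler","jar","stamp","pills","screwdriver"):
        try: print(k,[( [round(float(v)) for v in d["box"]],round(float(d["confidence"]),2)) for d in arm.boxes_of(k,p)])
        except Exception as e: print(k,e)
pickle.dump(P,open("p0.pkl","wb"))
E
```

```text
{'time_s': 0.0, 'qpos': array([-1.29950681e+00,  3.07542672e-01,  1.50772184e+00,  3.65499955e-05,
        1.32840662e+00, -7.34747767e-02]), 'qd': array([-0.00027334,  0.00038341, -0.00154841,  0.00143911,  0.00012834,
        0.00038539]), 'tau': array([ 6.20423234e-04, -4.57549417e+01, -2.51914269e+01,  1.86658626e-04,
        1.31881441e-02,  2.01231774e-05]), 'tcp_pos': array([ 0.19414841, -0.54048104,  0.24138013]), 'orientation': array([ 8.17913538e-01, -5.75340215e-01, -7.92584636e-04, -6.72416804e-04]), 'force': array([-0.61959806, -0.57717865,  0.61488187]), 'torque': array([-0.04897006,  0.05770975, -0.00231776]), 'opening': 0.0853154494677077} 0.011
side [[440.5245471788282, 0.0, 279.7389045415304], [0.0, 440.5245471788282, 210.32537155569543], [0.0, 0.0, 1.0]] [-0.07132214  0.          0.          0.          0.        ] [[-0.9914352672245272, -0.1296968742220221, -0.015324220060644803], [-0.052575025428952225, 0.5037731791533783, -0.8622345682393178], [0.11954905940481142, -0.8540440883132059, -0.5062773129547578]] [0.5328254925593547, 0.10649798623489769, 1.11364898723
[... 1493 characters left out ...]
]
cover_grip [([340, 203, 374, 241], 0.76), ([209, 285, 246, 328], 0.76), ([306, 139, 346, 176], 0.63), ([142, 262, 164, 307], 0.51)]
catch_nose [([232, 203, 243, 211], 0.47)]
lip [([203, 189, 267, 270], 0.84)]
cover_tongue [([310, 142, 349, 175], 0.73), ([336, 202, 375, 241], 0.58), ([215, 290, 248, 328], 0.56)]
bay [([202, 189, 264, 269], 0.85)]
tape [([288, 270, 310, 296], 0.55)]
mug [([437, 230, 469, 265], 0.87)]
stapler [([200, 193, 263, 268], 0.75), ([145, 266, 167, 311], 0.7)]
jar [([417, 173, 449, 198], 0.81), ([336, 201, 375, 242], 0.48)]
stamp [([338, 204, 378, 241], 0.63)]
pills [([415, 173, 447, 198], 0.58), ([143, 187, 163, 202], 0.56)]
screwdriver [([285, 118, 291, 181], 0.59)]
```

View pics/side0.png

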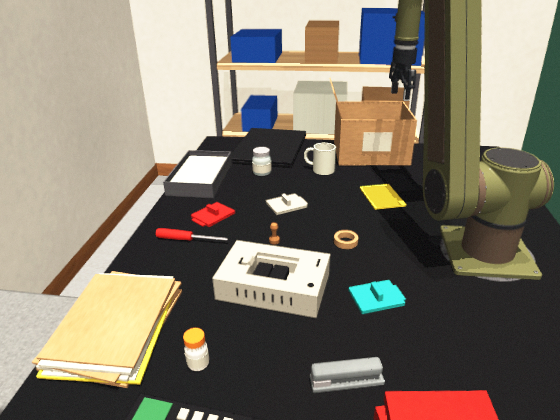

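View pics/top0.png

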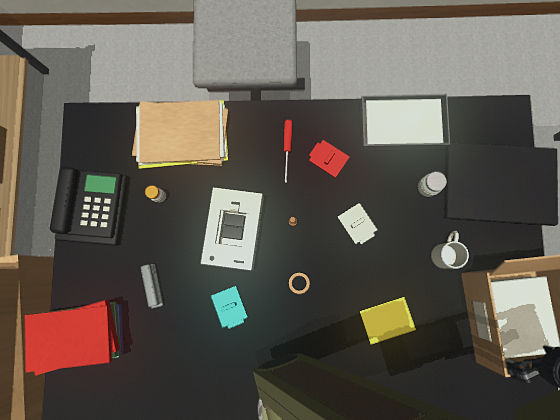

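```bash
python3 - <<'E'
import cv2,pickle,numpy as np
P=pickle.load(open("p0.pkl","rb"))
t=P["top"]["pixels"][:,:,::-1]; s=P["side"]["pixels"][:,:,::-1]
a=cv2.resize(t[130:340,190:390],None,fx=3.8,fy=2.85,interpolation=cv2.INTER_CUBIC)
a=cv2.resize(t[180:340,190:390],None,fx=3.7,fy=3.7,interpolation=cv2.INTER_CUBIC)
cv2.imwrite("pics/topc.png",a)
a=cv2.resize(s[180:330,180:420],None,fx=3.3,fy=3.3,interpolation=cv2.INTER_CUBIC)
cv2.imwrite("pics/sidec.png",a)
E
```

```text
(no output)
```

View pics/topc.png

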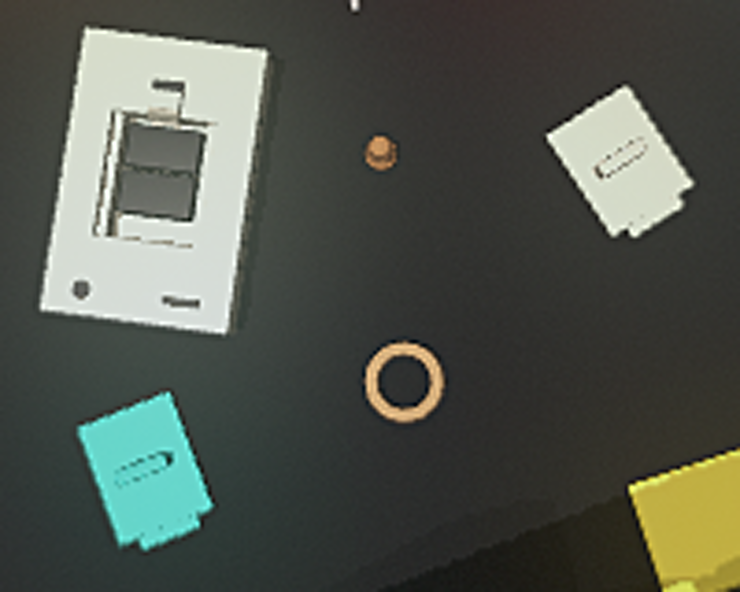

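View pics/sidec.png

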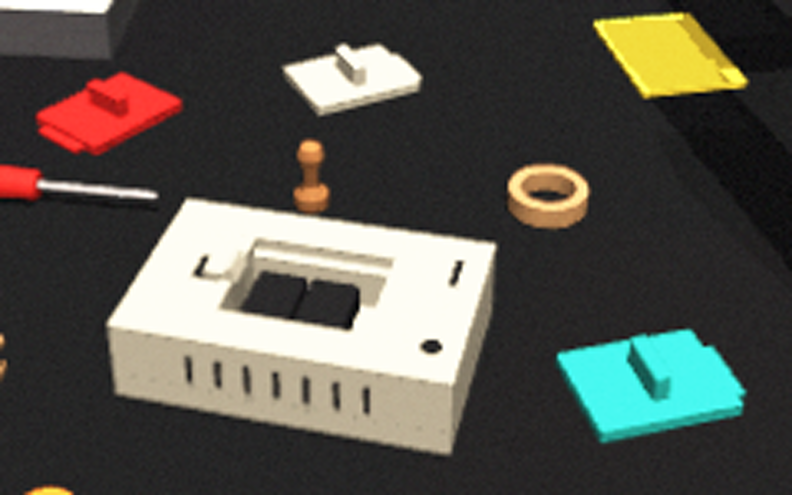

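The light grey cover is at top (357,224), side (287,204). The red one at top (329,158) and the turquoise one at top (229,307) are look-alikes, so the light grey one is meant. The enlarged crop confirms it: light grey plate with a rib, tongue pointing lower right. Next I'll fit both poses from their outlines.

```bash
cat > h.py <<'E'
import numpy as np,cv2
from scipy.optimize import minimize
from scipy.spatial.transform import Rotation as Ro
def proj(p,X):
    R=np.array(p["R"]);t=np.array(p["t"])
    u,_=cv2.projectPoints(np.asarray(X,float).reshape(-1,3),cv2.Rodrigues(R)[0],t,np.array(p["camera_matrix"]),np.array(p["dist"]))
    return u.reshape(-1,2)
def box(x0,x1,y0,y1,z0,z1):
    return np.array([[x,y,z] for x in(x0,x1) for y in(y0,y1) for z in(z0,z1)],float)
UNIT=[box(-.115,.115,-.075,.075,0,.06)]
COVER=[box(-.05,.05,-.04,.04,0,.009),box(-.06,-.05,-.025,.025,0,.004),box(-.006,.006,-.022,.022,.009,.029)]
def world(parts,q):
    c,s=np.cos(q[2]),np.sin(q[2]);R=np.array([[c,-s,0],[s,c,0],[0,0,1]])
    z=q[3] if len(q)>3 else 0
    return [b@R.T+[q[0],q[1],z] for b in parts]
S=8
def sil(p,parts,roi):
    x0,y0,x1,y1=roi
    m=np.zeros(((y1-y0)*S,(x1-x0)*S),np.uint8)
    for b in parts:
        h=cv2.convexHull(proj(p,b).astype(np.float32))[:,0]
        h=((h-[x0,y0]+.5)*S-.5)
        cv2.fillConvexPoly(m,np.round(h*16).astype(np.int32),255,shift=4)
    return cv2.resize(m,(x1-x0,y1-y0),interpolation=cv2.INTER_AREA).astype(float)/255
def ray(p,u,z):
    K=np.array(p["camera_matrix"]);n=cv2.undistortPoints(np.array([[u]],float),K,np.array(p["dist"]))[0,0]
    R=np.array(p["R"]);t=np.array(p["t"]);d=R.T@np.r_[n,1];o=-R.T@t
    return o+d*(z-o[2])/d[2]
E
python3 - <<'E'
from h import *
import pickle
P=pickle.load(open("p0.pkl","rb"))
print("cover",ray(P["top"],(357,224),.01),ray(P["side"],(287,204),.015))
print("unit",ray(P["top"],(233,230),.06),ray(P["side"],(275,262),.06))
for n,u in (("stamp",(292,221)),("tape",(299,283)),("jar",(432,184)),("mug",(452,252)),("pills",(154,194)),("turq",(229,307)),("red",(329,158))): print(n,ray(P["top"],u,.03))
ROI={"unit":{"side":(195,228,350,330),"top":(190,175,280,285)},"cover":{"side":(255,180,320,225),"top":(325,190,390,255)}}
for name,parts,q0 in(("unit",UNIT,None),("cover",COVER,None)):
    for cams in (("top",),("side",),("top","side")):
        def mask(c):
            x0,y0,x1,y1=ROI[name][c];im=P[c]["pixels"][y0:y1,x0:x1].astype(float)
            return im
        best=None
        T={}
        for c in cams:
            im=mask(c); g=im.min(2)
            T[c]=np.clip((g-50)/ (100),0,1) if c=="top" else np.clip((g-50)/100,0,1)
            # fill
            b=(g>70).astype(np.uint8)
            cs,_=cv2.findContours(b,cv2.RETR_EXTERNAL,cv2.CHAIN_APPROX_NONE);cs=max(cs,key=cv2.contourArea)
            f=np.zeros_like(b);cv2.drawContours(f,[cs],-1,1,-1)
            inner=cv2.erode(f,np.ones((3,3)))
            T[c]=np.where(inner>0,1,T[c]); T[c]=T[c]*cv2.dilate(f,np.ones((3,3)))
        def cost(q):
            return sum(np.sum((sil(P[c],world(parts,q),ROI[name][c])-T[c])**2) for c in cams)
        for yaw in ((-.2,-.1,.1) if name=="unit" else (.3,.5,.7)):
            q=[.0,.0,yaw]
            c0=ray(P["top"],(233,230),.06) if name=="unit" else ray(P["top"],(357,224),.01)
            x0=np.r_[c0[:2],yaw]
            sx=np.array([x0]+[x0+d for d in np.diag([.01,.01,.1])])
            r=minimize(cost,x0,method="Nelder-Mead",options=dict(initial_simplex=sx,xatol=1e-5,fatol=1e-3,maxiter=300))
            if best is None or r.fun<best.fun: best=r
        print(name,cams,best.x.round(4),np.degrees(best.x[2]).round(2),round(best.fun,1))
        if len(cams)==2:
            q=best.x
            out=[]
            for c in cams:
                x0,y0,x1,y1=ROI[name][c]
                im=P[c]["pixels"][y0:y1,x0:x1,::-1]
                im=cv2.resize(im,None,fx=5,fy=5,interpolation=cv2.INTER_CUBIC)
                for b in world(parts,q):
                    h=cv2.convexHull(proj(P[c],b).astype(np.float32))[:,0]
                    cv2.polylines(im,[np.round((h-[x0,y0]+.5)*5).astype(np.int32)],True,(0,0,255),1)
                out.append(im)
            H=max(o.shape[0] for o in out);out=[np.pad(o,((0,H-o.shape[0]),(0,0),(0,0))) for o in out]
            o=np.hstack(out);k=min(1,800/o.shape[1],600/o.shape[0]);cv2.imwrite(f"pics/fit_{name}.png",cv2.resize(o,None,fx=k,fy=k))
E
```

```text
cover [ 0.53775727 -0.18850215  0.01      ] [ 0.53722494 -0.16708549  0.015     ]
unit [0.51867996 0.18563209 0.06      ] [0.5240523  0.17770116 0.06      ]
stamp [0.54709358 0.01087273 0.03      ]
tape [ 0.36085512 -0.00790678  0.03      ]
jar [ 0.65511796 -0.41645212  0.03      ]
mug [ 0.44814104 -0.463596    0.03      ]
pills [0.63639208 0.43494055 0.03      ]
turq [0.29286606 0.20026283 0.03      ]
red [ 0.7420761  -0.10576773  0.03      ]
unit ('top',) [ 0.5253  0.192  -0.1428] -8.18 57.1
unit ('side',) [ 0.528   0.1895 -0.1399] -8.02 20.7
unit ('top', 'side') [ 0.5269  0.1907 -0.1381] -7.91 149.4
cover ('top',) [ 0.5418 -0.1893  0.5554] 31.82 6.0
cover ('side',) [ 0.5426 -0.1903  0.5578] 31.96 5.0
cover ('top', 'side') [ 0.5422 -0.1895  0.5553] 31.82 13.3
```

View pics/fit_unit.png

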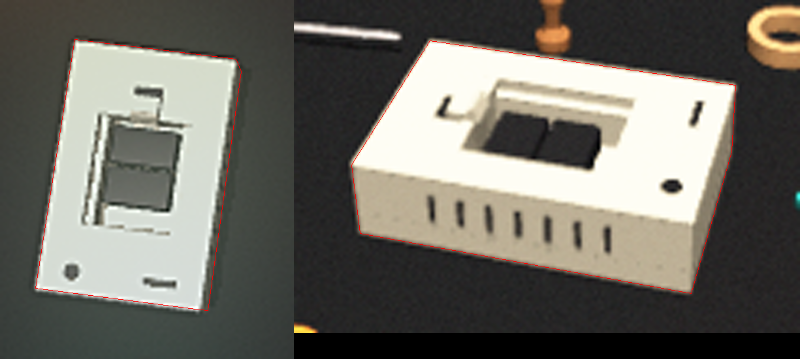

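View pics/fit_cover.png

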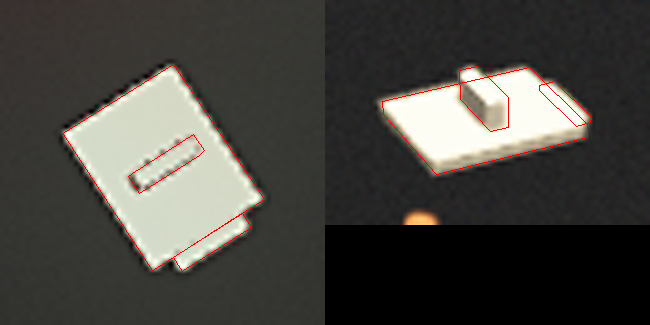

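```bash
python3 - <<'E'
from h import *
import pickle
P=pickle.load(open("p0.pkl","rb"))
ROI={"side":(195,228,350,330),"top":(190,175,280,285)}
c="top";x0,y0,x1,y1=ROI[c];im=P[c]["pixels"][y0:y1,x0:x1].astype(float);g=im.min(2)
b=(g>110).astype(np.uint8);cs,_=cv2.findContours(b,cv2.RETR_EXTERNAL,cv2.CHAIN_APPROX_NONE);cs=max(cs,key=cv2.contourArea)
f=np.zeros_like(b);cv2.drawContours(f,[cs],-1,1,-1)
hi=np.median(g[f>0]);T=np.clip((g-40)/(hi-40),0,1);T=np.where(cv2.erode(f,np.ones((3,3)))>0,1,T)*cv2.dilate(f,np.ones((3,3)))
TOPF=[box(-.115,.115,-.075,.075,.06,.06)]
cost=lambda q:np.sum((sil(P[c],world(TOPF,q),ROI[c])-T)**2)
r=minimize(cost,[.527,.19,-.14],method="Nelder-Mead",options=dict(initial_simplex=[[.527,.19,-.14],[.532,.19,-.14],[.527,.195,-.14],[.527,.19,-.1]],xatol=1e-5,fatol=1e-3))
print(r.x,np.degrees(r.x[2]),r.fun)
out=[]
for c,k,q in(("top",6,r.x),("side",5,[.528,.1895,-.14])):
    x0,y0,x1,y1=ROI[c]
    im=cv2.resize(P[c]["pixels"][y0:y1,x0:x1,::-1],None,fx=k,fy=k,interpolation=cv2.INTER_CUBIC)
    for b,col in ((box(-.115,.115,-.075,.075,.06,.06),(0,0,255)),(box(-.051,.051,-.0425,.0425,.06,.06),(0,200,0)),(box(-.029,.045,-.0345,.0345,.042,.042),(255,0,0)),(box(.047,.047,-.012,.012,.0605,.0605),(255,0,255))):
        h=cv2.convexHull(proj(P[c],world([b],q)[0]).astype(np.float32))[:,0]
        cv2.polylines(im,[np.round((h-[x0,y0]+.5)*k).astype(np.int32)],True,col,1)
    out.append(im)
cv2.imwrite("pics/ov_top.png",out[0][:600]);cv2.imwrite("pics/ov_side.png",out[1])
E
```

```text
[ 0.52511046  0.19047764 -0.1421493 ] -8.14455470197455 7.694813502430117
```

View pics/ov_top.png

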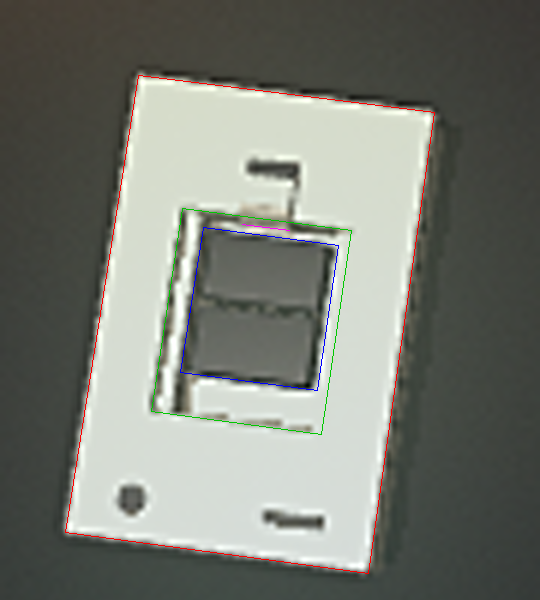

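View pics/ov_side.png

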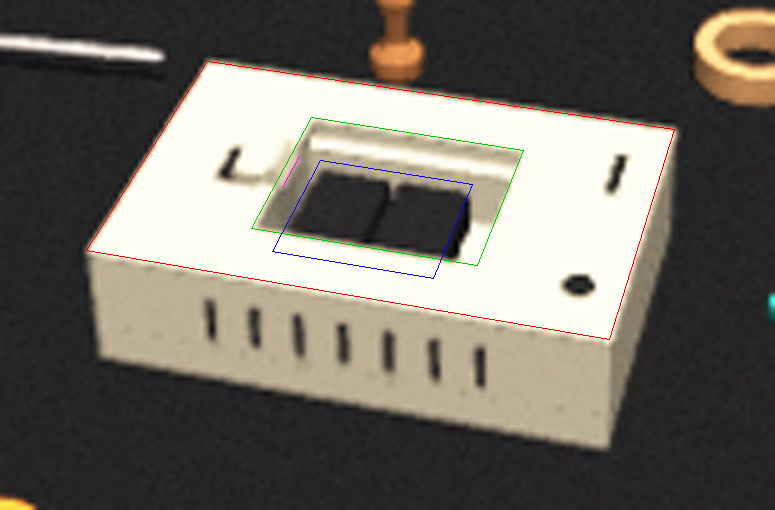

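```bash
cat >> h.py <<'E'
def Rtool(xang,pitch=0):
    # tool x at world angle xang (deg), z down; pitch>0: object rear (+x) raised
    a=np.radians(xang);x=np.array([np.cos(a),np.sin(a),0]);z=np.array([0,0,-1.]);y=np.cross(z,x)
    R=np.stack([x,y,z],1)
    yo=np.cross([0,0,1.],x)  # object's y
    return Ro.from_rotvec(-np.radians(pitch)*yo).as_matrix()@R
def rel(pos,R,state):
    Rc=Ro.from_quat(state["orientation"]).as_matrix()
    s=Rc.T@(np.array(pos)-state["tcp_pos"])/.3
    r=Ro.from_matrix(Rc.T@R).as_rotvec()/np.radians(30)
    print("t",s.round(4),"a",r.round(4)," tcp",state["tcp_pos"].round(4),"F",state["force"].round(2),"T",state["torque"].round(2),"op",round(state["opening"],4),"time",round(state["time_s"],2))
E
python3 - <<'E'
from h import *
from plant import arm
s=arm.observe()
rel([.5422,-.1898,.15],Rtool(31.9),s)
rel([.5422,-.1898,.15],Rtool(31.9+180),s)
E
```

```text
t [-0.7103 -1.4872  0.3077] a [-0.0000e+00  1.0000e-04 -3.4048e+00]  tcp [ 0.1943 -0.5412  0.2423] F [-0.33 -0.51 -0.22] T [ 0.01  0.04 -0.02] op 0.0855 time 1.5
t [-0.7103 -1.4872  0.3077] a [1.0000e-04 0.0000e+00 2.5952e+00]  tcp [ 0.1943 -0.5412  0.2423] F [-0.33 -0.51 -0.22] T [ 0.01  0.04 -0.02] op 0.0855 time 1.5
```

Call:
{"name": "drive_tool", "arguments": {
  "steps": [
    {"tx":-0.3,"ty":-0.7,"tz":0.0,"az":-1,"jaw":-1},
    {"tx":-0.3,"ty":-0.7,"tz":0.0,"az":-1,"jaw":-1},
    {"tx":-0.3,"ty":-0.7,"tz":0.0,"az":-1,"jaw":-1},
    {"tx":-0.3,"ty":-0.7,"tz":0.0,"az":-1,"jaw":-1},
    {"tx":-0.3,"ty":-0.7,"tz":0.0,"az":-1,"jaw":-1},
    {"tx":-0.3,"ty":-0.7,"tz":0.0,"az":-1,"jaw":-1},
    {"tx":-0.3,"ty":-0.7,"tz":0.0,"az":-1,"jaw":-1}
  ]
}}

```text
$.steps[0]: bad value
```

```bash
python3 - <<'E'
from h import *
from plant import arm
s=arm.observe()
rel([.5422,-.1898,.15],Rtool(31.9),s); print(s["qpos"])
E
```

```text
t [-0.7103 -1.4872  0.3077] a [-0.0000e+00  1.0000e-04 -3.4048e+00]  tcp [ 0.1943 -0.5412  0.2423] F [-0.33 -0.51 -0.22] T [ 0.01  0.04 -0.02] op 0.0855 time 1.5
[-1.29948117e+00  3.06819859e-01  1.50638390e+00 -2.32828062e-05
  1.32841344e+00 -7.34970757e-02]
```

Call:
{"name": "drive_tool", "arguments": {
  "steps": [
    {"tx":-0.3,"ty":-0.7,"tz":0.0,"ax":0.0,"ay":0.0,"az":-1.0,"jaw":-1.0},
    {"tx":-0.3,"ty":-0.7,"tz":0.0,"ax":0.0,"ay":0.0,"az":-1.0,"jaw":-1.0},
    {"tx":-0.3,"ty":-0.7,"tz":0.0,"ax":0.0,"ay":0.0,"az":-1.0,"jaw":-1.0},
    {"tx":-0.3,"ty":-0.7,"tz":0.0,"ax":0.0,"ay":0.0,"az":-1.0,"jaw":-1.0},
    {"tx":-0.3,"ty":-0.7,"tz":0.0,"ax":0.0,"ay":0.0,"az":-1.0,"jaw":-1.0},
    {"tx":-0.3,"ty":-0.7,"tz":0.0,"ax":0.0,"ay":0.0,"az":-1.0,"jaw":-1.0}
  ]
}}

```text
time_s: 2.0
tcp_pos: [0.3642, -0.3821, 0.2425]
orientation: [0.94, -0.342, 0.0, -0.001]
force: [-1.0, -0.2, -0.4]
opening: 0.0855
```

```bash
python3 - <<'E'
from h import *
from plant import arm
s=arm.observe()
rel([.5422,-.1898,.15],Rtool(31.9),s); print(s["qpos"])
E
```

```text
t [ 0.0419 -0.8718  0.3102] a [-0.0036 -0.0031 -2.3983]  tcp [ 0.3642 -0.3821  0.2425] F [-0.96 -0.24 -0.37] T [-0.01 -0.   -0.02] op 0.0855 time 2.0
[-0.89102462  0.24108398  1.60235695  0.0023864   1.29841315 -0.19270557]
```

Call:
{"name": "drive_tool", "arguments": {
  "steps": [
    {"tx":0.04,"ty":-0.85,"tz":0.1,"ax":0.0,"ay":0.0,"az":-1.0,"jaw":-1.0},
    {"tx":0.04,"ty":-0.85,"tz":0.1,"ax":0.0,"ay":0.0,"az":-1.0,"jaw":-1.0},
    {"tx":0.04,"ty":-0.85,"tz":0.1,"ax":0.0,"ay":0.0,"az":-1.0,"jaw":-1.0},
    {"tx":0.04,"ty":-0.85,"tz":0.1,"ax":0.0,"ay":0.0,"az":-1.0,"jaw":-1.0},
    {"tx":0.04,"ty":-0.85,"tz":0.1,"ax":0.0,"ay":0.0,"az":-1.0,"jaw":-1.0},
    {"tx":0.04,"ty":-0.85,"tz":0.1,"ax":0.0,"ay":0.0,"az":-1.0,"jaw":-1.0},
    {"tx":0.04,"ty":-0.85,"tz":0.1,"ax":0.0,"ay":0.0,"az":-1.0,"jaw":-1.0}
  ]
}}

```text
time_s: 2.58
tcp_pos: [0.5393, -0.1937, 0.2116]
orientation: [0.996, -0.087, 0.001, -0.001]
force: [-0.0, -0.7, 0.4]
opening: 0.0857
```

Call:
{"name": "drive_tool", "arguments": {
  "steps": [
    {"tx":0.0,"ty":0.0,"tz":0.0,"ax":0.0,"ay":0.0,"az":-1.0,"jaw":-0.2},
    {"tx":0.0,"ty":0.0,"tz":0.0,"ax":0.0,"ay":0.0,"az":-1.0,"jaw":-0.2},
    {"tx":0.0,"ty":0.0,"tz":0.0,"ax":0.0,"ay":0.0,"az":-1.0,"jaw":-0.2},
    {"tx":0.0,"ty":0.0,"tz":0.0,"ax":0.0,"ay":0.0,"az":-1.0,"jaw":-0.2},
    {"tx":0.0,"ty":0.0,"tz":0.0,"ax":0.0,"ay":0.0,"az":-1.0,"jaw":-0.2},
    {"tx":0.0,"ty":0.0,"tz":0.0,"ax":0.0,"ay":0.0,"az":-1.0,"jaw":-0.2}
  ]
}}

```text
time_s: 3.08
tcp_pos: [0.5353, -0.1988, 0.2124]
orientation: [0.985, 0.171, -0.0, 0.0]
force: [0.0, -0.4, 0.1]
opening: 0.0516
```

```bash
python3 - <<'E'
from h import *
from plant import arm
s=arm.observe()
rel([.5422,-.1898,.08],Rtool(31.9),s); print(s["qpos"])
E
```

```text
t [ 0.0317 -0.0206  0.4412] a [ 1.000e-04  1.000e-04 -4.088e-01]  tcp [ 0.5353 -0.1988  0.2124] F [ 0.04 -0.35  0.12] T [0.01 0.04 0.02] op 0.0516 time 3.08
[-4.29510200e-01  3.25558353e-01  1.55829054e+00 -8.59249131e-05
  1.25773386e+00 -7.72210315e-01]
```

Call:
{"name": "drive_tool", "arguments": {
  "steps": [
    {"tx":0.0315,"ty":-0.0205,"tz":0.44,"ax":0.0,"ay":0.0,"az":-0.409,"jaw":-0.2},
    {"tx":0.0315,"ty":-0.0205,"tz":0.44,"ax":0.0,"ay":0.0,"az":-0.409,"jaw":-0.2},
    {"tx":0.0315,"ty":-0.0205,"tz":0.44,"ax":0.0,"ay":0.0,"az":-0.409,"jaw":-0.2},
    {"tx":0.0315,"ty":-0.0205,"tz":0.44,"ax":0.0,"ay":0.0,"az":-0.409,"jaw":-0.2},
    {"tx":0.0315,"ty":-0.0205,"tz":0.44,"ax":0.0,"ay":0.0,"az":-0.409,"jaw":-0.2},
    {"tx":0.0315,"ty":-0.0205,"tz":0.44,"ax":0.0,"ay":0.0,"az":-0.409,"jaw":-0.2}
  ]
}}

```text
time_s: 3.58
tcp_pos: [0.5428, -0.1901, 0.081]
orientation: [0.961, 0.275, 0.0, 0.0]
force: [-0.0, 0.5, 0.5]
opening: 0.0515
```

```bash
python3 - <<'E'
from h import *
from plant import arm
s=arm.observe()
rel([.5422,-.1898,.023],Rtool(31.9),s)
for n in("top","side"):
    p=arm.get_image(n);u=proj(p,[.5422,-.1898,.03])[0].astype(int)
    im=p["pixels"][u[1]-60:u[1]+40,u[0]-60:u[0]+60,::-1];cv2.imwrite(f"pics/g_{n}.png",cv2.resize(im,None,fx=5,fy=5,interpolation=cv2.INTER_CUBIC))
E
```

```text
t [-0.0012 -0.0019  0.1933] a [ 0.0005 -0.0001  0.001 ]  tcp [ 0.5428 -0.1901  0.081 ] F [-0.05  0.52  0.5 ] T [ 0.   -0.02  0.03] op 0.0515 time 3.58
```

View pics/g_side.png

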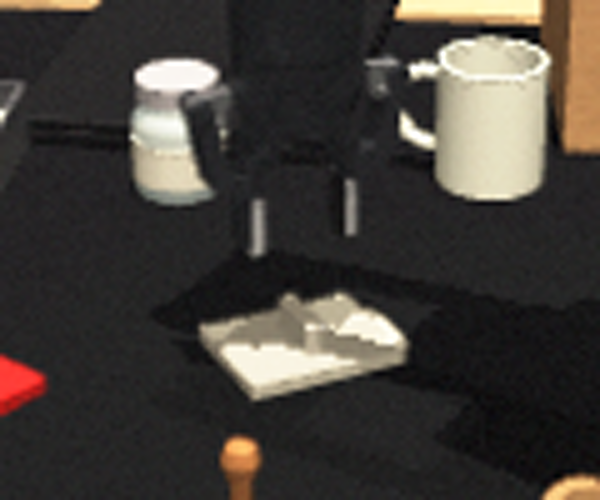

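View pics/g_top.png

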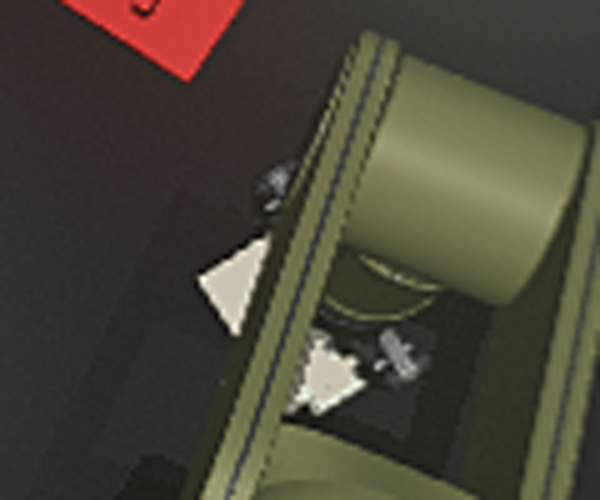

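The side view shows the open pads straddling the cover's rib (crop (305,325)). I'll go down and close.

Call:
{"name": "drive_tool", "arguments": {
  "steps": [
    {"tx":-0.001,"ty":-0.002,"tz":0.1,"ax":0.0,"ay":0.0,"az":0.0,"jaw":-0.2},
    {"tx":-0.001,"ty":-0.002,"tz":0.17,"ax":0.0,"ay":0.0,"az":0.0,"jaw":-0.2},
    {"tx":-0.001,"ty":-0.002,"tz":0.193,"ax":0.0,"ay":0.0,"az":0.0,"jaw":-0.2},
    {"tx":-0.001,"ty":-0.002,"tz":0.193,"ax":0.0,"ay":0.0,"az":0.0,"jaw":-0.2}
  ],
  "grip_force": 50
}}

```text
time_s: 4.02
tcp_pos: [0.5417, -0.1894, 0.0227]
orientation: [0.961, 0.276, -0.0, -0.0]
force: [0.6, 0.1, -0.6]
opening: 0.0512
```

Call:
{"name": "drive_tool", "arguments": {
  "steps": [
    {"tx":0.0,"ty":0.0,"tz":0.0,"ax":0.0,"ay":0.0,"az":0.0,"jaw":1.0},
    {"tx":0.0,"ty":0.0,"tz":0.0,"ax":0.0,"ay":0.0,"az":0.0,"jaw":1.0},
    {"tx":0.0,"ty":0.0,"tz":0.0,"ax":0.0,"ay":0.0,"az":0.0,"jaw":1.0},
    {"tx":0.0,"ty":0.0,"tz":0.0,"ax":0.0,"ay":0.0,"az":0.0,"jaw":1.0},
    {"tx":0.0,"ty":0.0,"tz":0.0,"ax":0.0,"ay":0.0,"az":0.0,"jaw":1.0},
    {"tx":0.0,"ty":0.0,"tz":0.0,"ax":0.0,"ay":0.0,"az":0.0,"jaw":1.0},
    {"tx":0.0,"ty":0.0,"tz":0.0,"ax":0.0,"ay":0.0,"az":0.0,"jaw":1.0},
    {"tx":0.0,"ty":0.0,"tz":0.0,"ax":0.0,"ay":0.0,"az":0.0,"jaw":1.0}
  ],
  "grip_force": 50
}}

```text
time_s: 4.68
tcp_pos: [0.543, -0.1899, 0.0242]
orientation: [0.961, 0.276, 0.001, 0.001]
force: [0.9, -0.5, 6.5]
opening: 0.0106
```

```bash
python3 - <<'E'
from h import *
from plant import arm
s=arm.observe()
rel([.5422,-.1898,.023],Rtool(31.9),s)
E
```

```text
t [-0.0023 -0.0017  0.004 ] a [ 0.0056 -0.0038  0.0041]  tcp [ 0.543  -0.1899  0.0242] F [ 0.91 -0.46  6.5 ] T [ 0.    0.09 -0.  ] op 0.0106 time 4.68
```

Call:
{"name": "drive_tool", "arguments": {
  "steps": [
    {"tx":0.0,"ty":0.0,"tz":-0.02,"ax":0.0,"ay":0.0,"az":0.0,"jaw":1.0},
    {"tx":0.0,"ty":0.0,"tz":-0.1,"ax":0.0,"ay":0.0,"az":0.0,"jaw":1.0},
    {"tx":0.0,"ty":0.0,"tz":-0.2,"ax":0.0,"ay":0.0,"az":0.0,"jaw":1.0},
    {"tx":0.0,"ty":0.0,"tz":-0.3,"ax":0.0,"ay":0.0,"az":0.0,"jaw":1.0},
    {"tx":0.0,"ty":0.0,"tz":-0.4,"ax":0.0,"ay":0.0,"az":0.0,"jaw":1.0},
    {"tx":0.0,"ty":0.0,"tz":-0.45,"ax":0.0,"ay":0.0,"az":0.0,"jaw":1.0},
    {"tx":0.0,"ty":0.0,"tz":-0.45,"ax":0.0,"ay":0.0,"az":0.0,"jaw":1.0}
  ]
}}

```text
time_s: 5.27
tcp_pos: [0.5442, -0.1903, 0.1621]
orientation: [0.961, 0.276, 0.003, 0.003]
force: [0.6, 0.3, -1.3]
opening: 0.0108
```

```bash
python3 - <<'E'
from h import *
from plant import arm
import pickle
s=arm.observe()
rel([.5265,.19,.16],Rtool(-8.08),s)
P={"s":s}
for n in("top","side"):
    p=arm.get_image(n);P[n]=p;u=proj(p,s["tcp_pos"])[0].astype(int)
    im=p["pixels"][u[1]-50:u[1]+50,u[0]-60:u[0]+60,::-1];cv2.imwrite(f"pics/l_{n}.png",cv2.resize(im,None,fx=5,fy=5,interpolation=cv2.INTER_CUBIC))
pickle.dump(P,open("p1.pkl","wb"))
E
```

```text
t [ 0.6222 -1.106   0.0021] a [ 0.0098 -0.0139  1.337 ]  tcp [ 0.5442 -0.1903  0.1621] F [ 0.61  0.26 -1.34] T [-0.04 -0.03 -0.01] op 0.0108 time 5.27
```

View pics/l_side.png

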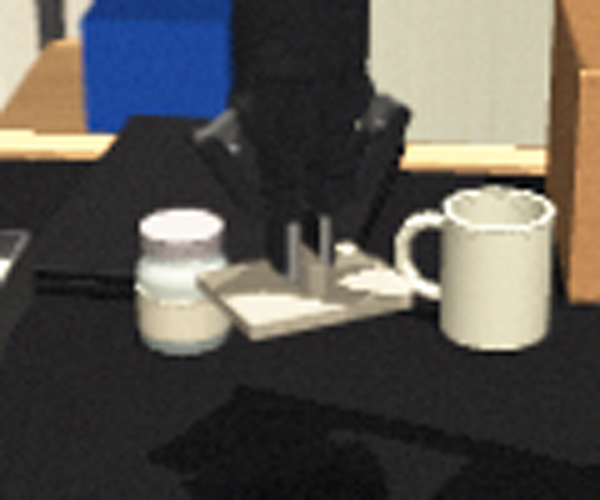

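```bash
cat >> h.py <<'E'
UQ=np.array([.5265,.190,-8.08]); D=.0242
def cover_tcp(xp,zp,tilt,y=0,uq=UQ,d=D,yaw=0):
    """xp,zp: plate's front bottom edge in bay coords (mm); returns TCP pos,R"""
    R=Rtool(uq[2]+yaw,tilt)
    Rc=np.stack([R[:,0],-R[:,1],-R[:,2]],1)
    a=np.radians(uq[2]);U=np.array([[np.cos(a),-np.sin(a),0],[np.sin(a),np.cos(a),0],[0,0,1]])
    f=np.array([uq[0],uq[1],.05])+U@np.array([xp/1e3,y/1e3,zp/1e3])
    return f-Rc@np.array([-.05,0,-d]),R
def where(state,uq=UQ,d=D):
    R=Ro.from_quat(state["orientation"]).as_matrix();Rc=np.stack([R[:,0],-R[:,1],-R[:,2]],1)
    a=np.radians(uq[2]);U=np.array([[np.cos(a),-np.sin(a),0],[np.sin(a),np.cos(a),0],[0,0,1]])
    f=U.T@(state["tcp_pos"]+Rc@np.array([-.05,0,-d])-np.array([uq[0],uq[1],.05]))
    x=U.T@Rc[:,0]
    print("front edge bay mm",(f*1e3).round(2),"tilt",np.degrees(np.arcsin(x[2])).round(2),"yaw",np.degrees(np.arctan2(x[1],x[0])).round(2),"roll",np.degrees((U.T@Rc)[2,1]).round(2))
E
python3 - <<'E'
from h import *
from plant import arm
s=arm.observe()
p,R=cover_tcp(-36,60,20);print(p)
rel(p,R,s); rel([.53,.02,.2],Rtool(5),s); where(s)
E
```

```text
[0.52918086 0.18961941 0.14984157]
t [ 0.6346 -1.0924  0.0262] a [-0.2322  0.6375  1.3231]  tcp [ 0.5415 -0.1892  0.1578] F [ 0.02  0.11 -1.44] T [ 0.03  0.03 -0.01] op 0.0113 time 5.37
t [ 0.3372 -0.6115 -0.1408] a [ 0.0012 -0.0015  0.9008]  tcp [ 0.5415 -0.1892  0.1578] F [ 0.02  0.11 -1.44] T [ 0.03  0.03 -0.01] op 0.0113 time 5.37
front edge bay mm [  29.97 -405.52   83.61] tilt 0.03 yaw 40.1 roll -0.05
```

Call:
{"name": "drive_tool", "arguments": {
  "steps": [
    {"tx":0.03,"ty":-0.06,"tz":-0.05,"ax":0.0,"ay":0.0,"az":0.2,"jaw":1.0},
    {"tx":0.08,"ty":-0.15,"tz":-0.1,"ax":0.0,"ay":0.0,"az":0.4,"jaw":1.0},
    {"tx":0.14,"ty":-0.25,"tz":-0.14,"ax":0.0,"ay":0.0,"az":0.6,"jaw":1.0},
    {"tx":0.2,"ty":-0.36,"tz":-0.14,"ax":0.0,"ay":0.0,"az":0.8,"jaw":1.0},
    {"tx":0.26,"ty":-0.47,"tz":-0.14,"ax":0.0,"ay":0.0,"az":0.9,"jaw":1.0},
    {"tx":0.31,"ty":-0.56,"tz":-0.14,"ax":0.0,"ay":0.0,"az":0.9,"jaw":1.0},
    {"tx":0.337,"ty":-0.611,"tz":-0.14,"ax":0.0,"ay":0.0,"az":0.9,"jaw":1.0},
    {"tx":0.337,"ty":-0.611,"tz":-0.14,"ax":0.0,"ay":0.0,"az":0.9,"jaw":1.0}
  ]
}}

```text
time_s: 6.03
tcp_pos: [0.5278, 0.0234, 0.197]
orientation: [0.999, 0.046, -0.003, -0.001]
force: [-0.3, 0.0, -2.3]
opening: 0.0107
```

```bash
python3 - <<'E'
from h import *
from plant import arm
s=arm.observe()
p,R=cover_tcp(-36,60,20);print(p)
rel(p,R,s); where(s)
E
```

```text
[0.52918086 0.18961941 0.14984157]
t [ 0.056  -0.5508  0.1584] a [-0.0811  0.6741  0.4389]  tcp [0.5278 0.0234 0.197 ] F [-0.35  0.01 -2.27] T [-0.02 -0.02 -0.02] op 0.0107 time 6.03
front edge bay mm [ -24.09 -176.2   123.11] tilt -0.3 yaw 13.32 roll 0.14
```

Call:
{"name": "drive_tool", "arguments": {
  "steps": [
    {"tx":0.006,"ty":-0.06,"tz":0.0,"ax":-0.01,"ay":0.08,"az":0.05,"jaw":1.0},
    {"tx":0.016,"ty":-0.16,"tz":0.0,"ax":-0.03,"ay":0.22,"az":0.14,"jaw":1.0},
    {"tx":0.027,"ty":-0.27,"tz":0.02,"ax":-0.04,"ay":0.36,"az":0.24,"jaw":1.0},
    {"tx":0.038,"ty":-0.38,"tz":0.06,"ax":-0.06,"ay":0.5,"az":0.33,"jaw":1.0},
    {"tx":0.05,"ty":-0.48,"tz":0.12,"ax":-0.075,"ay":0.62,"az":0.4,"jaw":1.0},
    {"tx":0.055,"ty":-0.54,"tz":0.155,"ax":-0.08,"ay":0.674,"az":0.438,"jaw":1.0},
    {"tx":0.056,"ty":-0.55,"tz":0.158,"ax":-0.081,"ay":0.674,"az":0.439,"jaw":1.0},
    {"tx":0.056,"ty":-0.55,"tz":0.158,"ax":-0.081,"ay":0.674,"az":0.439,"jaw":1.0},
    {"tx":0.056,"ty":-0.55,"tz":0.158,"ax":-0.081,"ay":0.674,"az":0.439,"jaw":1.0}
  ]
}}

```text
time_s: 6.78
tcp_pos: [0.5324, 0.1848, 0.1512]
orientation: [0.982, -0.071, 0.175, 0.014]
force: [0.3, -0.7, -1.7]
opening: 0.0105
```

```bash
python3 - <<'E'
from h import *
from plant import arm
import pickle
s=arm.observe()
where(s)
p,R=cover_tcp(-36,12,20);rel(p,R,s)
P={"s":s}
out=[]
for n in("top","side"):
    p=arm.get_image(n);P[n]=p
    x0,y0,x1,y1={"side":(190,190,350,320),"top":(180,165,300,285)}[n]
    im=cv2.resize(p["pixels"][y0:y1,x0:x1,::-1],None,fx=5,fy=5,interpolation=cv2.INTER_CUBIC)
    R=Ro.from_quat(s["orientation"]).as_matrix();Rc=np.stack([R[:,0],-R[:,1],-R[:,2]],1)
    for b in COVER:
        h=cv2.convexHull(proj(p,(b-[0,0,D])@Rc.T+s["tcp_pos"]).astype(np.float32))[:,0]
        cv2.polylines(im,[np.round((h-[x0,y0]+.5)*5).astype(np.int32)],True,(0,0,255),1)
    cv2.imwrite(f"pics/h_{n}.png",im)
pickle.dump(P,open("p2.pkl","wb"))
E
```

```text
front edge bay mm [-31.99  -4.32  61.18] tilt 20.2 yaw -0.11 roll -0.17
t [-0.0689 -0.0149  0.1498] a [ 0.0075 -0.0068 -0.0035]  tcp [0.5324 0.1848 0.1512] F [ 0.26 -0.67 -1.68] T [ 0.02  0.23 -0.01] op 0.0105 time 6.78
```

View pics/h_side.png

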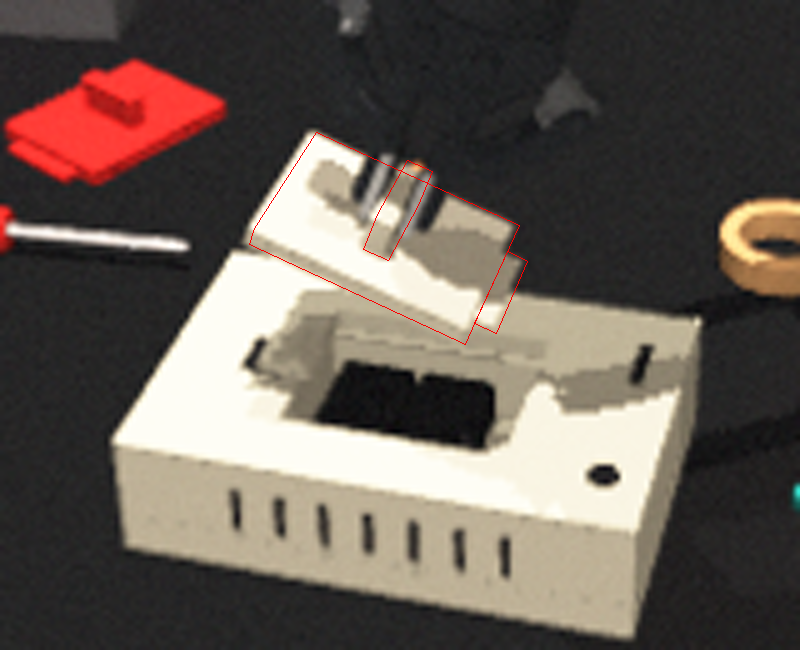

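View pics/h_top.png

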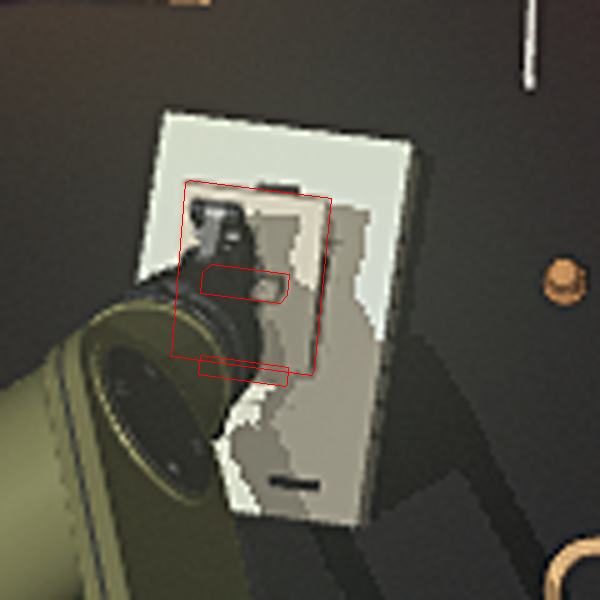

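The overlays from the measured tool pose match the held cover to about a pixel: side rear edge at crop (250,240), top right edge at crop (325,290). Now down towards the bay.

Call:
{"name": "drive_tool", "arguments": {
  "steps": [
    {"tx":-0.03,"ty":-0.008,"tz":0.04,"ax":0.007,"ay":-0.007,"az":-0.003,"jaw":1.0},
    {"tx":-0.06,"ty":-0.014,"tz":0.1,"ax":0.007,"ay":-0.007,"az":-0.003,"jaw":1.0},
    {"tx":-0.069,"ty":-0.015,"tz":0.14,"ax":0.007,"ay":-0.007,"az":-0.003,"jaw":1.0},
    {"tx":-0.069,"ty":-0.015,"tz":0.15,"ax":0.007,"ay":-0.007,"az":-0.003,"jaw":1.0},
    {"tx":-0.069,"ty":-0.015,"tz":0.15,"ax":0.007,"ay":-0.007,"az":-0.003,"jaw":1.0},
    {"tx":-0.069,"ty":-0.015,"tz":0.15,"ax":0.007,"ay":-0.007,"az":-0.003,"jaw":1.0}
  ]
}}

```text
time_s: 7.38
tcp_pos: [0.5306, 0.1898, 0.1034]
orientation: [0.982, -0.071, 0.175, 0.011]
force: [0.2, -0.5, -0.2]
opening: 0.0106
```

```bash
python3 - <<'E'
from h import *
from plant import arm
s=arm.observe()
where(s)
p,R=cover_tcp(-36,2,20);rel(p,R,s)
E
```

```text
front edge bay mm [-34.47   0.62  13.48] tilt 20.18 yaw -0.19 roll 0.13
t [-0.0177  0.0015  0.0347] a [-0.0025 -0.0062 -0.0061]  tcp [0.5306 0.1898 0.1034] F [ 0.23 -0.53 -0.17] T [0.   0.28 0.05] op 0.0106 time 7.38
```

Call:
{"name": "drive_tool", "arguments": {
  "steps": [
    {"tx":-0.009,"ty":0.001,"tz":0.012,"ax":0.0,"ay":-0.006,"az":-0.006,"jaw":1.0},
    {"tx":-0.0175,"ty":0.0015,"tz":0.024,"ax":0.0,"ay":-0.006,"az":-0.006,"jaw":1.0},
    {"tx":-0.0175,"ty":0.0015,"tz":0.035,"ax":0.0,"ay":-0.006,"az":-0.006,"jaw":1.0},
    {"tx":-0.0175,"ty":0.0015,"tz":0.035,"ax":0.0,"ay":-0.006,"az":-0.006,"jaw":1.0},
    {"tx":-0.0175,"ty":0.0015,"tz":0.035,"ax":0.0,"ay":-0.006,"az":-0.006,"jaw":1.0}
  ]
}}

```text
time_s: 7.8
tcp_pos: [0.5279, 0.1903, 0.0908]
orientation: [0.983, -0.068, 0.173, 0.012]
force: [0.1, -0.5, -2.0]
opening: 0.0108
```

```bash
cat > snap.py <<'E'
import sys
from h import *
from plant import arm
import pickle
s=arm.observe(); tag=sys.argv[1]
where(s)
print("F",s["force"].round(2),"T",s["torque"].round(2),"op",round(s["opening"],4),"t",round(s["time_s"],2))
for n in("side","top") if len(sys.argv)<3 else sys.argv[2].split(","):
    p=arm.get_image(n)
    pickle.dump((s,p),open(f"{tag}_{n}.pkl","wb"))
    x0,y0,x1,y1={"side":(205,210,335,310),"top":(180,165,300,285)}[n]
    im=p["pixels"][y0:y1,x0:x1,::-1]; k=6 if n=="side" else 5
    im=cv2.resize(im,None,fx=k,fy=k,interpolation=cv2.INTER_CUBIC)
    cv2.imwrite(f"pics/{tag}_{n}.png",im)
    print(n,"moved mean abs",)
E
python3 snap.py i1 side; python3 - <<'E'
from h import *
from plant import arm
s=arm.observe()
p,R=cover_tcp(-46.5,2,20);rel(p,R,s)
E
```

```text
front edge bay mm [-37.38   0.43   1.06] tilt 19.92 yaw 0.11 roll 0.03
F [ 0.12 -0.47 -1.99] T [-0.02  0.26  0.04] op 0.0108 t 7.8
side moved mean abs
t [-0.028   0.0019 -0.0133] a [-0.0025  0.0023  0.0035]  tcp [0.528  0.1904 0.0909] F [ 0.47  0.04 -1.2 ] T [-0.01  0.22  0.03] op 0.0102 time 7.85
```

View pics/i1_side.png

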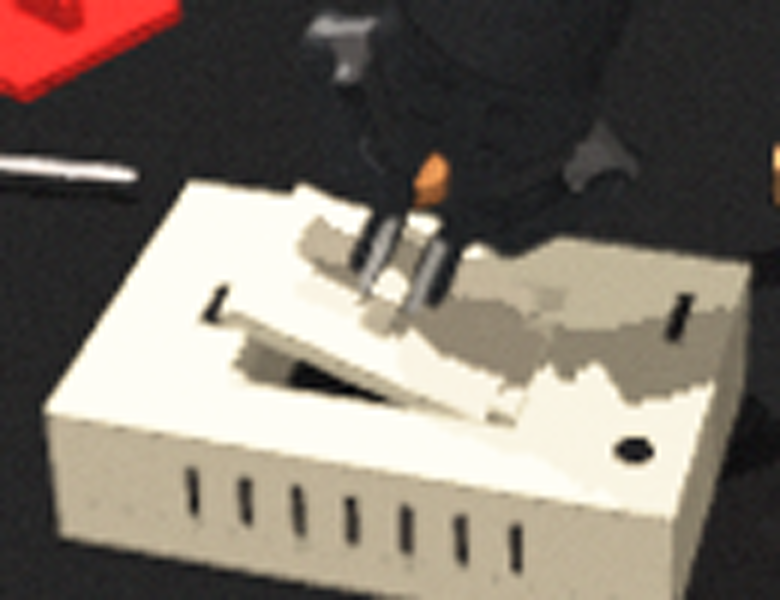

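The side picture shows the plate's front down in the bay (tongue near (505,410)), the rear up over the catch (225,310), and no contact force. Now forward under the lip.

Call:
{"name": "drive_tool", "arguments": {
  "steps": [
    {"tx":-0.01,"ty":0.001,"tz":-0.005,"ax":0.0,"ay":0.0,"az":0.0,"jaw":1.0},
    {"tx":-0.018,"ty":0.0015,"tz":-0.008,"ax":0.0,"ay":0.0,"az":0.0,"jaw":1.0},
    {"tx":-0.023,"ty":0.002,"tz":-0.01,"ax":0.0,"ay":0.0,"az":0.0,"jaw":1.0},
    {"tx":-0.023,"ty":0.002,"tz":-0.01,"ax":0.0,"ay":0.0,"az":0.0,"jaw":1.0},
    {"tx":-0.023,"ty":0.002,"tz":-0.01,"ax":0.0,"ay":0.0,"az":0.0,"jaw":1.0}
  ]
}}

```text
time_s: 8.27
tcp_pos: [0.5203, 0.1908, 0.0915]
orientation: [0.983, -0.068, 0.173, 0.012]
force: [0.3, -0.6, -1.7]
opening: 0.0106
```

```bash
python3 snap.py i2 side; python3 - <<'E'
from h import *
from plant import arm
s=arm.observe()
p,R=cover_tcp(-47.5,1,20);rel(p,R,s)
E
```

```text
front edge bay mm [-45.03  -0.14   1.72] tilt 19.93 yaw 0.11 roll 0.04
F [ 0.28 -0.55 -1.7 ] T [0.04 0.29 0.06] op 0.0106 t 8.27
side moved mean abs
t [-0.0093 -0.0001 -0.0009] a [-0.0027  0.0019  0.0034]  tcp [0.5205 0.1908 0.0915] F [-0.83 -0.69 -1.44] T [-0.01  0.22 -0.02] op 0.0109 time 8.32
```

View pics/i2_side.png

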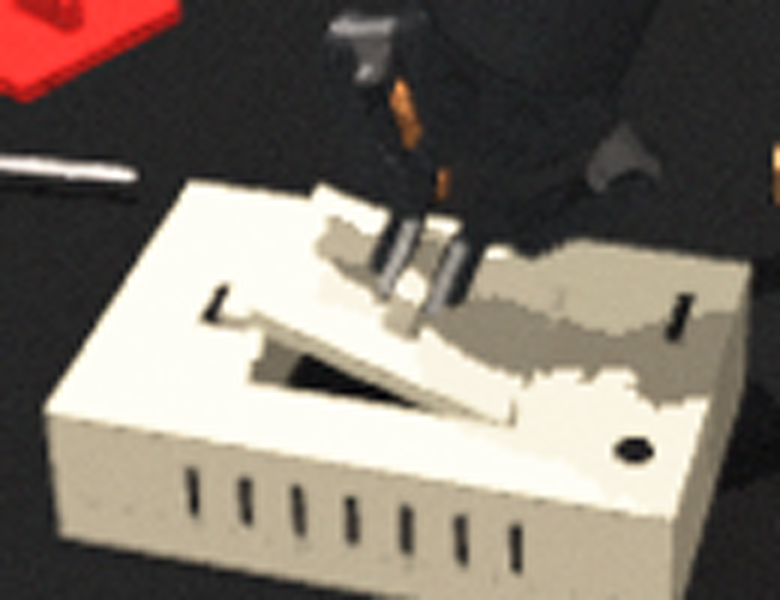

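```bash
python3 - <<'E'
from h import *
from plant import arm
s=arm.observe()
for a in ((-47,1,18),(-47.7,1,15.5),(-48,1,13)):
    p,R=cover_tcp(*a);rel(p,R,s)
E
```

```text
t [-0.005  -0.0001  0.0055] a [-0.0026 -0.0648  0.0034]  tcp [0.5205 0.1908 0.0915] F [-0.83 -0.69 -1.44] T [-0.01  0.22 -0.02] op 0.0109 time 8.32
t [-0.0041 -0.0001  0.0122] a [-0.0026 -0.1481  0.0035]  tcp [0.5205 0.1908 0.0915] F [-0.83 -0.69 -1.44] T [-0.01  0.22 -0.02] op 0.0109 time 8.32
t [-0.0023 -0.0001  0.0194] a [-0.0025 -0.2314  0.0035]  tcp [0.5205 0.1908 0.0915] F [-0.83 -0.69 -1.44] T [-0.01  0.22 -0.02] op 0.0109 time 8.32
```

Call:
{"name": "drive_tool", "arguments": {
  "steps": [
    {"tx":-0.003,"ty":0.0,"tz":0.003,"ax":0.0,"ay":-0.03,"az":0.003,"jaw":1.0},
    {"tx":-0.005,"ty":0.0,"tz":0.0055,"ax":0.0,"ay":-0.065,"az":0.003,"jaw":1.0},
    {"tx":-0.0045,"ty":0.0,"tz":0.009,"ax":0.0,"ay":-0.11,"az":0.003,"jaw":1.0},
    {"tx":-0.004,"ty":0.0,"tz":0.012,"ax":0.0,"ay":-0.148,"az":0.003,"jaw":1.0},
    {"tx":-0.004,"ty":0.0,"tz":0.012,"ax":0.0,"ay":-0.148,"az":0.003,"jaw":1.0},
    {"tx":-0.004,"ty":0.0,"tz":0.012,"ax":0.0,"ay":-0.148,"az":0.003,"jaw":1.0}
  ]
}}

```text
time_s: 8.82
tcp_pos: [0.5212, 0.1907, 0.0877]
orientation: [0.988, -0.07, 0.135, 0.009]
force: [-0.5, 0.3, -0.6]
opening: 0.0105
```

```bash
python3 - <<'E'
from h import *
from plant import arm
s=arm.observe();where(s)
for a in ((-48.2,.8,13),(-48.6,.6,11),(-48.9,.5,9)):
    p,R=cover_tcp(*a);rel(p,R,s)
E
```

```text
front edge bay mm [-4.707e+01 -3.000e-02  1.020e+00] tilt 15.54 yaw -0.03 roll 0.08
t [-0.0004 -0.0003  0.0072] a [-0.0025 -0.0847 -0.001 ]  tcp [0.5212 0.1907 0.0877] F [-0.51  0.3  -0.59] T [ 0.03  0.23 -0.02] op 0.0105 time 8.82
t [ 0.0006 -0.0003  0.0134] a [-0.0025 -0.1514 -0.0009]  tcp [0.5212 0.1907 0.0877] F [-0.51  0.3  -0.59] T [ 0.03  0.23 -0.02] op 0.0105 time 8.82
t [ 0.0018 -0.0003  0.0196] a [-0.0025 -0.2181 -0.0009]  tcp [0.5212 0.1907 0.0877] F [-0.51  0.3  -0.59] T [ 0.03  0.23 -0.02] op 0.0105 time 8.82
```

Call:
{"name": "drive_tool", "arguments": {
  "steps": [
    {"tx":-0.001,"ty":0.0,"tz":0.0036,"ax":0.0,"ay":-0.042,"az":0.0,"jaw":1.0},
    {"tx":-0.001,"ty":0.0,"tz":0.0072,"ax":0.0,"ay":-0.085,"az":0.0,"jaw":1.0},
    {"tx":0.0,"ty":0.0,"tz":0.01,"ax":0.0,"ay":-0.12,"az":0.0,"jaw":1.0},
    {"tx":0.0,"ty":0.0,"tz":0.0134,"ax":0.0,"ay":-0.15,"az":0.0,"jaw":1.0},
    {"tx":0.0,"ty":0.0,"tz":0.0134,"ax":0.0,"ay":-0.15,"az":0.0,"jaw":1.0},
    {"tx":0.0,"ty":0.0,"tz":0.0134,"ax":0.0,"ay":-0.15,"az":0.0,"jaw":1.0}
  ]
}}

```text
time_s: 9.32
tcp_pos: [0.5218, 0.1904, 0.0836]
orientation: [0.993, -0.07, 0.096, 0.006]
force: [-0.4, 0.1, -1.2]
opening: 0.0108
```

```bash
python3 snap.py i3 side; python3 - <<'E'
from h import *
from plant import arm
s=arm.observe();where(s)
for a in ((-48.9,.5,9),(-49.2,.3,7.5)):
    p,R=cover_tcp(*a);rel(p,R,s)
E
```

```text
front edge bay mm [-49.19  -0.19   0.34] tilt 11.0 yaw -0.01 roll 0.06
F [-0.42  0.1  -1.2 ] T [0.06 0.13 0.05] op 0.0108 t 9.32
side moved mean abs
front edge bay mm [-49.51  -0.27   0.32] tilt 10.99 yaw 0.0 roll 0.05
t [ 0.0048 -0.001   0.0056] a [-0.0016 -0.0662  0.0001]  tcp [0.5215 0.1904 0.0836] F [-0.1   0.85 -0.99] T [ 0.02  0.11 -0.02] op 0.0108 time 9.37
t [ 0.0056 -0.001   0.0106] a [-1.600e-03 -1.162e-01  1.000e-04]  tcp [0.5215 0.1904 0.0836] F [-0.1   0.85 -0.99] T [ 0.02  0.11 -0.02] op 0.0108 time 9.37
```

View pics/i3_side.png

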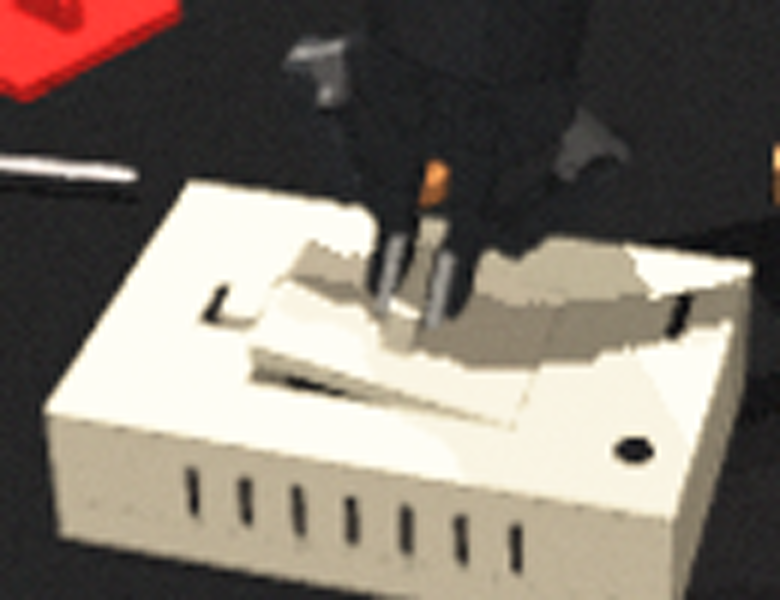

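Call:
{"name": "drive_tool", "arguments": {
  "steps": [
    {"tx":0.002,"ty":-0.001,"tz":0.0028,"ax":0.0,"ay":-0.033,"az":0.0,"jaw":1.0},
    {"tx":0.003,"ty":-0.001,"tz":0.0056,"ax":0.0,"ay":-0.066,"az":0.0,"jaw":1.0},
    {"tx":0.003,"ty":-0.001,"tz":0.0056,"ax":0.0,"ay":-0.066,"az":0.0,"jaw":1.0},
    {"tx":0.003,"ty":-0.001,"tz":0.0056,"ax":0.0,"ay":-0.066,"az":0.0,"jaw":1.0}
  ]
}}

```text
time_s: 9.7
tcp_pos: [0.5223, 0.1907, 0.0821]
orientation: [0.994, -0.07, 0.078, 0.005]
force: [-2.7, 2.1, 0.8]
opening: 0.0107
```

```bash
python3 - <<'E'
from h import *
from plant import arm
s=arm.observe();where(s)
for a in ((-49.1,.3,7.5),):
    p,R=cover_tcp(*a);rel(p,R,s)
E
```

```text
front edge bay mm [-49.88   0.18   0.47] tilt 8.92 yaw -0.02 roll 0.06
t [0.0044 0.0005 0.0051] a [-0.0019 -0.0474 -0.0007]  tcp [0.5223 0.1907 0.0821] F [-2.71  2.13  0.78] T [ 0.16  0.41 -0.03] op 0.0107 time 9.7
```

Contact with the catch has begun (about 3 N at tilt 8.9°) with the tongue hooked. I'll release here and press the rear down with closed fingers.

Call:
{"name": "drive_tool", "arguments": {
  "steps": [
    {"tx":0.0,"ty":0.0,"tz":0.0,"ax":0.0,"ay":0.0,"az":0.0,"jaw":0.45},
    {"tx":0.0,"ty":0.0,"tz":0.0,"ax":0.0,"ay":0.0,"az":0.0,"jaw":0.45},
    {"tx":0.0,"ty":0.0,"tz":0.0,"ax":0.0,"ay":0.0,"az":0.0,"jaw":0.45},
    {"tx":0.0,"ty":0.0,"tz":-0.04,"ax":0.0,"ay":0.0,"az":0.0,"jaw":0.45},
    {"tx":0.0,"ty":0.0,"tz":-0.1,"ax":0.0,"ay":0.0,"az":0.0,"jaw":0.45},
    {"tx":0.0,"ty":0.0,"tz":-0.15,"ax":0.0,"ay":0.0,"az":0.0,"jaw":0.45},
    {"tx":0.0,"ty":0.0,"tz":-0.16,"ax":0.0,"ay":0.0,"az":0.0,"jaw":0.45}
  ]
}}

```text
time_s: 10.28
tcp_pos: [0.517, 0.1923, 0.1321]
orientation: [0.994, -0.07, 0.081, 0.004]
force: [0.5, -0.6, 0.0]
opening: 0.0235
```

```bash
python3 snap.py r1; python3 - <<'E'
from h import *
from plant import arm
s=arm.observe()
a=np.radians(UQ[2]);ux=np.array([np.cos(a),np.sin(a)])
p=np.r_[UQ[:2]+ux*.029,.115]
rel(p,Rtool(UQ[2]),s)
E
```

```text
front edge bay mm [-55.14   0.97  50.2 ] tilt 9.27 yaw 0.01 roll 0.18
F [ 0.49 -0.62  0.04] T [ 0.07  0.09 -0.02] op 0.0235 t 10.28
side moved mean abs
top moved mean abs
t [0.1212 0.002  0.0724] a [-0.0044 -0.3054  0.0008]  tcp [0.5163 0.192  0.1307] F [ 0.29  0.04 -0.37] T [ 0.08  0.06 -0.05] op 0.0238 time 10.38
```

View pics/r1_side.png

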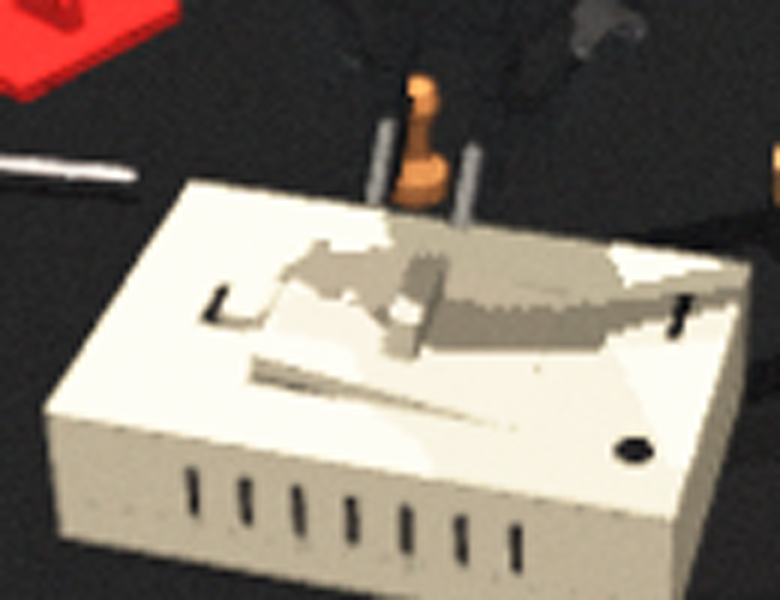

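View pics/r1_top.png

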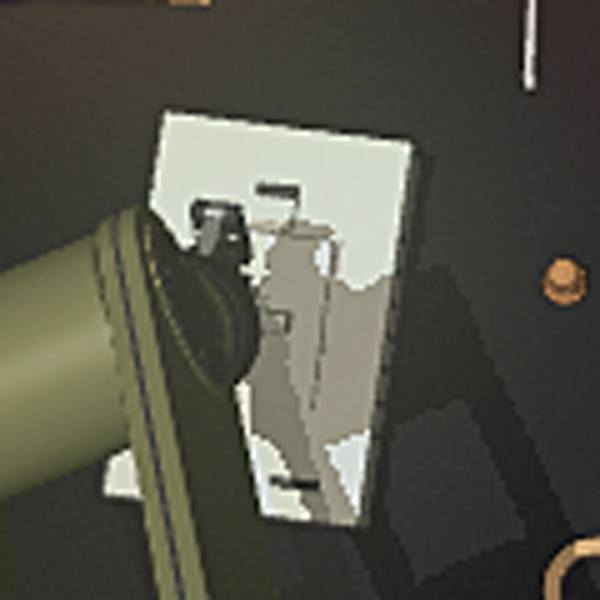

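The side picture shows the cover resting with its front flush at (520,428) and its rear slightly up on the catch at (250,365). The unit's outline hasn't moved. Next: close the fingers and go over the rear part.

Call:
{"name": "drive_tool", "arguments": {
  "steps": [
    {"tx":0.06,"ty":0.0,"tz":0.0,"ax":0.0,"ay":-0.2,"az":0.0,"jaw":1.0},
    {"tx":0.12,"ty":0.0,"tz":0.02,"ax":0.0,"ay":-0.305,"az":0.0,"jaw":1.0},
    {"tx":0.121,"ty":0.0,"tz":0.05,"ax":-0.004,"ay":-0.305,"az":0.0,"jaw":1.0},
    {"tx":0.121,"ty":0.002,"tz":0.072,"ax":-0.004,"ay":-0.305,"az":0.0,"jaw":1.0},
    {"tx":0.121,"ty":0.002,"tz":0.072,"ax":-0.004,"ay":-0.305,"az":0.0,"jaw":1.0},
    {"tx":0.121,"ty":0.002,"tz":0.072,"ax":-0.004,"ay":-0.305,"az":0.0,"jaw":1.0}
  ]
}}

```text
time_s: 10.88
tcp_pos: [0.5519, 0.1852, 0.1123]
orientation: [0.998, -0.07, -0.003, 0.001]
force: [-0.6, -0.9, 0.3]
opening: -0.0003
```

```bash
python3 snap.py r2 side; python3 - <<'E'
from h import *
from plant import arm
s=arm.observe()
a=np.radians(UQ[2]);ux=np.array([np.cos(a),np.sin(a)])
p=np.r_[UQ[:2]+ux*.029,.09]
rel(p,Rtool(UQ[2]),s)
E
```

```text
front edge bay mm [-24.3   -1.28  38.44] tilt -0.37 yaw 0.02 roll -0.16
F [-0.63 -0.86  0.31] T [-0.03  0.    0.03] op -0.0003 t 10.88
side moved mean abs
t [ 0.0098 -0.0031  0.0768] a [0.0042 0.0097 0.0013]  tcp [0.5523 0.1854 0.1131] F [-1.12  0.05  0.55] T [ 0.01 -0.04  0.03] op 0.0003 time 10.93
```

View pics/r2_side.png

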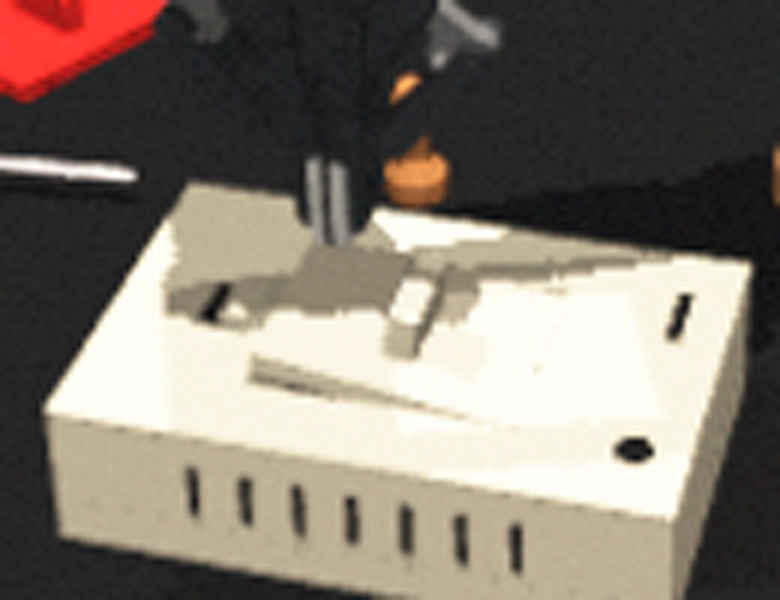

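Call:
{"name": "drive_tool", "arguments": {
  "steps": [
    {"tx":0.01,"ty":-0.003,"tz":0.04,"ax":0.004,"ay":0.01,"az":0.0,"jaw":1.0},
    {"tx":0.01,"ty":-0.003,"tz":0.077,"ax":0.004,"ay":0.01,"az":0.0,"jaw":1.0},
    {"tx":0.01,"ty":-0.003,"tz":0.077,"ax":0.004,"ay":0.01,"az":0.0,"jaw":1.0},
    {"tx":0.01,"ty":-0.003,"tz":0.077,"ax":0.004,"ay":0.01,"az":0.0,"jaw":1.0}
  ]
}}

```text
time_s: 11.27
tcp_pos: [0.5557, 0.186, 0.0903]
orientation: [0.998, -0.07, 0.0, -0.0]
force: [0.2, 0.3, 0.1]
opening: 0.0001
```

Call:
{"name": "drive_tool", "arguments": {
  "steps": [
    {"tx":0.0,"ty":0.0,"tz":0.005,"ax":0.0,"ay":0.0,"az":0.0,"jaw":1.0},
    {"tx":0.0,"ty":0.0,"tz":0.01,"ax":0.0,"ay":0.0,"az":0.0,"jaw":1.0},
    {"tx":0.0,"ty":0.0,"tz":0.01,"ax":0.0,"ay":0.0,"az":0.0,"jaw":1.0}
  ]
}}

```text
time_s: 11.52
tcp_pos: [0.5573, 0.1862, 0.0881]
orientation: [0.998, -0.07, 0.002, -0.001]
force: [0.0, 0.4, -0.1]
opening: -0.0002
```

Call:
{"name": "drive_tool", "arguments": {
  "steps": [
    {"tx":-0.005,"ty":0.0,"tz":0.005,"ax":0.0,"ay":0.0,"az":0.0,"jaw":1.0},
    {"tx":-0.005,"ty":0.0,"tz":0.01,"ax":0.0,"ay":0.0,"az":0.0,"jaw":1.0},
    {"tx":-0.005,"ty":0.0,"tz":0.01,"ax":0.0,"ay":0.0,"az":0.0,"jaw":1.0}
  ]
}}

```text
time_s: 11.77
tcp_pos: [0.5555, 0.1862, 0.0847]
orientation: [0.998, -0.07, 0.001, -0.0]
force: [-0.1, 0.4, -1.0]
opening: -0.0002
```

Call:
{"name": "drive_tool", "arguments": {
  "steps": [
    {"tx":0.0,"ty":0.0,"tz":0.005,"ax":0.0,"ay":0.0,"az":0.0,"jaw":1.0},
    {"tx":0.0,"ty":0.0,"tz":0.01,"ax":0.0,"ay":0.0,"az":0.0,"jaw":1.0},
    {"tx":0.0,"ty":0.0,"tz":0.01,"ax":0.0,"ay":0.0,"az":0.0,"jaw":1.0}
  ]
}}

```text
time_s: 12.02
tcp_pos: [0.5561, 0.1863, 0.0821]
orientation: [0.998, -0.07, 0.002, -0.001]
force: [-0.4, -0.4, 2.2]
opening: -0.0001
```

Call:
{"name": "drive_tool", "arguments": {
  "steps": [
    {"tx":0.0,"ty":0.0,"tz":0.005,"ax":0.0,"ay":0.0,"az":0.0,"jaw":1.0},
    {"tx":0.0,"ty":0.0,"tz":0.01,"ax":0.0,"ay":0.0,"az":0.0,"jaw":1.0},
    {"tx":0.0,"ty":0.0,"tz":0.01,"ax":0.0,"ay":0.0,"az":0.0,"jaw":1.0}
  ]
}}

```text
time_s: 12.27
tcp_pos: [0.5565, 0.1863, 0.0793]
orientation: [0.998, -0.07, 0.002, -0.001]
force: [0.9, -0.8, 4.0]
opening: -0.0
```

Call:
{"name": "drive_tool", "arguments": {
  "steps": [
    {"tx":0.0,"ty":0.0,"tz":0.005,"ax":0.0,"ay":0.0,"az":0.0,"jaw":1.0},
    {"tx":0.0,"ty":0.0,"tz":0.007,"ax":0.0,"ay":0.0,"az":0.0,"jaw":1.0},
    {"tx":0.0,"ty":0.0,"tz":0.007,"ax":0.0,"ay":0.0,"az":0.0,"jaw":1.0}
  ]
}}

```text
time_s: 12.52
tcp_pos: [0.5562, 0.1863, 0.0767]
orientation: [0.998, -0.07, 0.002, -0.001]
force: [0.8, 0.5, 1.5]
opening: 0.0003
```

Call:
{"name": "drive_tool", "arguments": {
  "steps": [
    {"tx":0.0,"ty":0.0,"tz":0.004,"ax":0.0,"ay":0.0,"az":0.0,"jaw":1.0},
    {"tx":0.0,"ty":0.0,"tz":0.008,"ax":0.0,"ay":0.0,"az":0.0,"jaw":1.0},
    {"tx":0.0,"ty":0.0,"tz":0.008,"ax":0.0,"ay":0.0,"az":0.0,"jaw":1.0}
  ]
}}

```text
time_s: 12.77
tcp_pos: [0.5558, 0.1864, 0.0741]
orientation: [0.998, -0.07, 0.001, -0.0]
force: [2.0, 0.6, 1.2]
opening: 0.0
```

```bash
python3 snap.py r3 side
```

```text
front edge bay mm [-20.45   0.53  -0.22] tilt 0.14 yaw 0.01 roll 0.06
F [1.97 0.61 1.2 ] T [-0.03 -0.13 -0.02] op 0.0 t 12.77
side moved mean abs
```

View pics/r3_side.png

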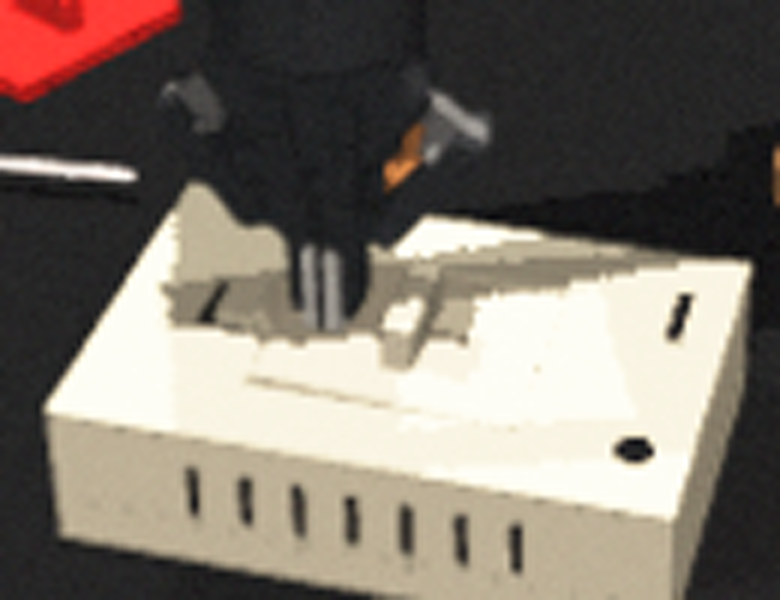

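The cover's rear is almost level (edge at (250,380)). I'll keep pressing a few mm more.

Call:
{"name": "drive_tool", "arguments": {
  "steps": [
    {"tx":0.0,"ty":0.0,"tz":0.004,"ax":0.0,"ay":0.0,"az":0.0,"jaw":1.0},
    {"tx":0.0,"ty":0.0,"tz":0.007,"ax":0.0,"ay":0.0,"az":0.0,"jaw":1.0},
    {"tx":0.0,"ty":0.0,"tz":0.007,"ax":0.0,"ay":0.0,"az":0.0,"jaw":1.0}
  ]
}}

```text
time_s: 13.07
tcp_pos: [0.5556, 0.1863, 0.0721]
orientation: [0.998, -0.07, 0.001, -0.0]
force: [1.4, 0.0, 1.5]
opening: -0.0004
```

Call:
{"name": "drive_tool", "arguments": {
  "steps": [
    {"tx":0.0,"ty":0.0,"tz":0.003,"ax":0.0,"ay":0.0,"az":0.0,"jaw":1.0},
    {"tx":0.0,"ty":0.0,"tz":0.005,"ax":0.0,"ay":0.0,"az":0.0,"jaw":1.0},
    {"tx":0.0,"ty":0.0,"tz":0.005,"ax":0.0,"ay":0.0,"az":0.0,"jaw":1.0}
  ]
}}

```text
time_s: 13.32
tcp_pos: [0.5549, 0.1862, 0.0702]
orientation: [0.998, -0.07, 0.001, -0.0]
force: [-1.0, -0.4, -0.5]
opening: 0.0002
```

Call:
{"name": "drive_tool", "arguments": {
  "steps": [
    {"tx":0.0,"ty":0.0,"tz":0.003,"ax":0.0,"ay":0.0,"az":0.0,"jaw":1.0},
    {"tx":0.0,"ty":0.0,"tz":0.005,"ax":0.0,"ay":0.0,"az":0.0,"jaw":1.0},
    {"tx":0.0,"ty":0.0,"tz":0.005,"ax":0.0,"ay":0.0,"az":0.0,"jaw":1.0}
  ]
}}

```text
time_s: 13.57
tcp_pos: [0.5551, 0.1862, 0.0701]
orientation: [0.998, -0.07, 0.001, -0.0]
force: [-2.8, -1.0, 7.4]
opening: -0.0003
```

```bash
python3 snap.py r4 side
```

```text
front edge bay mm [-21.08   0.3   -4.23] tilt 0.11 yaw 0.02 roll 0.05
F [-2.76 -0.97  7.41] T [-0.05  0.42  0.01] op -0.0003 t 13.57
side moved mean abs
```

View pics/r4_side.png

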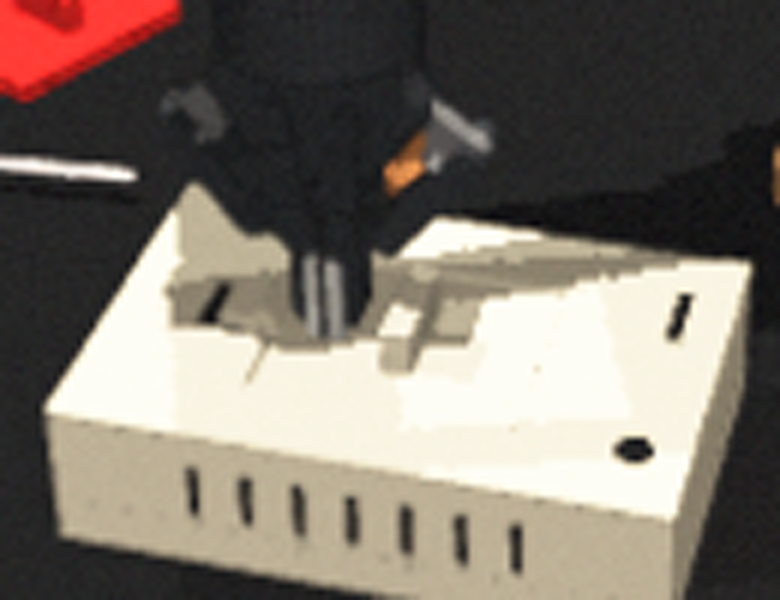

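Call:
{"name": "drive_tool", "arguments": {
  "steps": [
    {"tx":0.0,"ty":0.0,"tz":0.004,"ax":0.0,"ay":0.0,"az":0.0,"jaw":1.0},
    {"tx":0.0,"ty":0.0,"tz":0.004,"ax":0.0,"ay":0.0,"az":0.0,"jaw":1.0},
    {"tx":0.0,"ty":0.0,"tz":0.004,"ax":0.0,"ay":0.0,"az":0.0,"jaw":1.0}
  ]
}}

```text
time_s: 13.87
tcp_pos: [0.5552, 0.1862, 0.07]
orientation: [0.998, -0.07, 0.001, -0.0]
force: [-4.0, -1.7, 14.7]
opening: 0.0002
```

Call:
{"name": "drive_tool", "arguments": {
  "steps": [
    {"tx":0.0,"ty":0.0,"tz":0.003,"ax":0.0,"ay":0.0,"az":0.0,"jaw":1.0},
    {"tx":0.0,"ty":0.0,"tz":0.003,"ax":0.0,"ay":0.0,"az":0.0,"jaw":1.0}
  ]
}}

```text
time_s: 14.03
tcp_pos: [0.5552, 0.1862, 0.07]
orientation: [0.998, -0.07, 0.001, -0.0]
force: [-7.8, -1.4, 20.9]
opening: 0.0003
```

The TCP stays at z = 0.070 while the force rises to 21 N, so the cover is on its stops. Lifting off to look.

Call:
{"name": "drive_tool", "arguments": {
  "steps": [
    {"tx":0.0,"ty":0.0,"tz":-0.02,"ax":0.0,"ay":0.0,"az":0.0,"jaw":1.0},
    {"tx":0.0,"ty":0.0,"tz":-0.1,"ax":0.0,"ay":0.0,"az":0.0,"jaw":1.0},
    {"tx":0.0,"ty":0.0,"tz":-0.22,"ax":0.0,"ay":0.0,"az":0.0,"jaw":1.0},
    {"tx":0.0,"ty":0.0,"tz":-0.34,"ax":0.0,"ay":0.0,"az":0.0,"jaw":1.0},
    {"tx":0.0,"ty":0.0,"tz":-0.46,"ax":0.0,"ay":0.0,"az":0.0,"jaw":1.0},
    {"tx":0.0,"ty":0.3,"tz":-0.58,"ax":0.0,"ay":0.0,"az":0.0,"jaw":1.0},
    {"tx":0.0,"ty":0.6,"tz":-0.6,"ax":0.0,"ay":0.0,"az":0.0,"jaw":1.0},
    {"tx":0.0,"ty":0.6,"tz":-0.6,"ax":0.0,"ay":0.0,"az":0.0,"jaw":1.0},
    {"tx":0.0,"ty":0.6,"tz":-0.6,"ax":0.0,"ay":0.0,"az":0.0,"jaw":1.0},
    {"tx":0.0,"ty":0.6,"tz":-0.6,"ax":0.0,"ay":0.0,"az":0.0,"jaw":1.0}
  ]
}}

```text
time_s: 14.87
tcp_pos: [0.5291, 0.0041, 0.248]
orientation: [0.997, -0.071, 0.002, 0.001]
force: [-0.0, -0.0, 1.1]
opening: 0.0002
```

```bash
python3 snap.py e1; python3 - <<'E'
import pickle,cv2
for n in("side","top"):
    s,p=pickle.load(open(f"e1_{n}.pkl","rb")); cv2.imwrite(f"pics/e1full_{n}.png",p["pixels"][:,:,::-1])
E
```

```text
front edge bay mm [ -21.19 -183.64  173.58] tilt 0.21 yaw -0.09 roll -0.07
F [-0.02 -0.01  1.11] T [-0.04  0.   -0.  ] op 0.0002 t 14.87
side moved mean abs
top moved mean abs
```

View pics/e1_side.png

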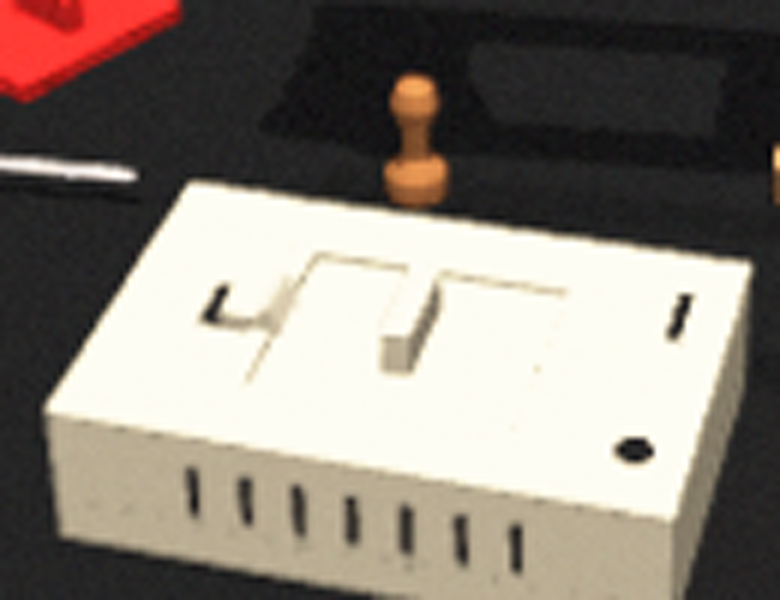

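View pics/e1_top.png

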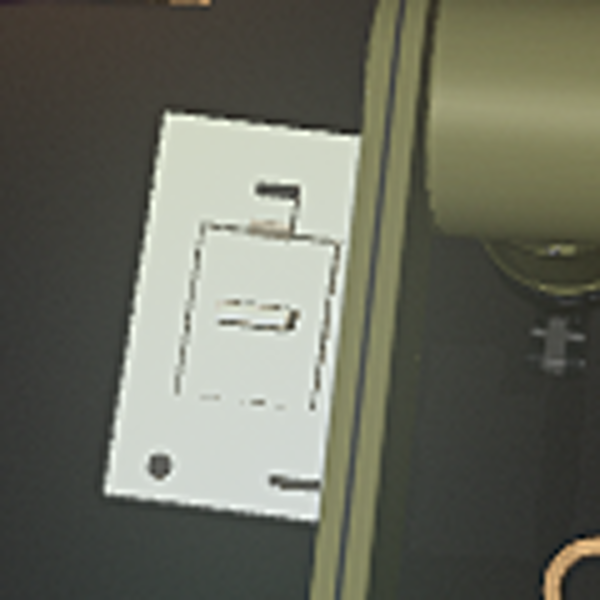

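View pics/e1full_top.png

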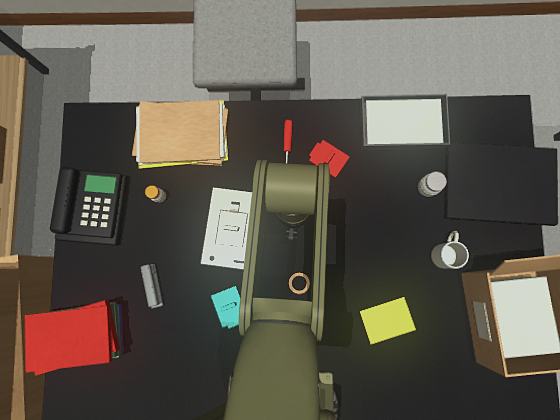

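The side picture shows the cover flush all round (seams at (265,350), (360,260), (515,430)) with the catch at (285,295). A last numerical check: unit shift, catch position, and bystanders against the first pictures.

```bash
python3 - <<'E'
from h import *
import pickle
P=pickle.load(open("p0.pkl","rb"))["side"]["pixels"];s,p=pickle.load(open("e1_side.pkl","rb"));Q=p["pixels"]
for n,(x0,y0,x1,y1) in dict(unit_nearside=(205,275,335,322),unit_left=(205,236,245,320),stamp=(265,220,282,246),tape=(330,226,365,252),driver=(150,225,232,242),turq=(345,275,410,316),red=(185,198,240,228),pills=(180,326,216,374),stapler=(305,352,390,395),mug=(300,138,342,176),jar=(248,143,278,180)).items():
    a=cv2.cvtColor(P[y0:y1,x0:x1],cv2.COLOR_RGB2GRAY).astype(np.float32);b=cv2.cvtColor(Q[y0:y1,x0:x1],cv2.COLOR_RGB2GRAY).astype(np.float32)
    d,r=cv2.phaseCorrelate(a,b);print(n,np.round(d,2),"px; diff",np.abs(a-b).mean().round(1))
q=np.array([.5265,.19,np.radians(-8.08)])
out=[]
for im in(P,Q):
    c=cv2.resize(im[245:285,232:282,::-1],None,fx=8,fy=8,interpolation=cv2.INTER_CUBIC)
    if im is Q:
        for pts,col in((box(.047,.047,-.012,.012,.0605,.0605),(255,0,255)),):
            u=proj(p,world([pts],[.528,.1895,-.14])[0]);h=cv2.convexHull(u.astype(np.float32))[:,0]
            cv2.polylines(c,[np.round((h-[232,245]+.5)*8).astype(np.int32)],True,col,1)
    out.append(c)
cv2.imwrite("pics/catch.png",np.hstack(out))
E
```

```text
unit_nearside [0.41 0.  ] px; diff 5.2
unit_left [-0.02  0.07] px; diff 2.0
stamp [-0.05  0.61] px; diff 11.0
tape [-0.07  0.85] px; diff 12.9
driver [-0.   -0.02] px; diff 2.2
turq [0.04 0.54] px; diff 3.3
red [-0.    0.01] px; diff 2.1
pills [0.02 0.05] px; diff 2.2
stapler [-0.03  0.49] px; diff 2.5
mug [0.52 0.02] px; diff 2.4
jar [-0.06  0.01] px; diff 3.8
```

View pics/catch.png

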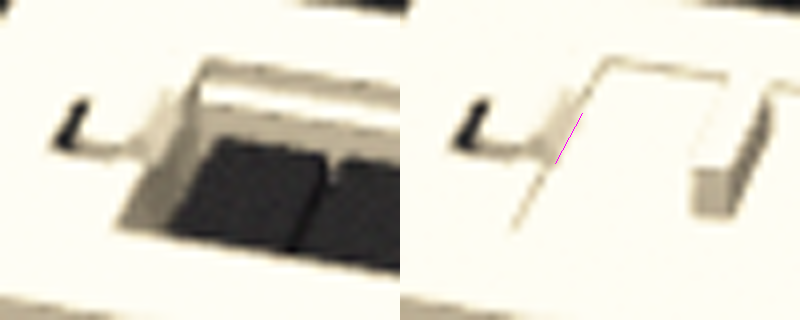

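```bash
python3 - <<'E'
from plant import arm
print(arm.hand_in())
E
```

```text
the job is handed in; nothing more can be done
None
```

The light grey battery cover is back on the unit: tongue hooked under the lip, rear snapped flat under the catch. I handed the job in at about 15 s. The hand-in gives no verdict, so what follows rests on my own checks.

- **What I did:** I gripped the cover by its rib and tilted it 20°. I slid the tongue under the lip with no noticeable contact force, then swung the rear down until it touched the catch. Then I let go and pressed the rear flat with closed fingers. The highest force reading was about 21 N, seen after it had bottomed out, and I backed the arm clear.
- **Cover and catch:** The last pictures show the cover flush all round. The catch nose is in its forward position over the rear seam, with the gap behind it looking the same as before the job.
- **Unit and other things:** The clearest of the unit's image shifts (its left part) was under 0.1 px, so I see no sign that it moved. Screwdriver, red cover, pill jar and glass jar were also within 0.1 px.
- **Less certain readings:** The automatic comparison gave 0.4 to 0.9 px for the unit's near side, stamp, tape, stapler, mug and turquoise cover. I put this down to changed shadows and noise, because the arm and gripper never went near their height. I did not check it separately.

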